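# Load, close and calibrate a bench balance

## Task

Stand the largest of the three brass weights gently on the middle of the balance's pan and let go of it, then slide the chamber cover fully shut. Then start the calibration: press the round key down just until you feel its click (the force drops), not on towards its hard bottom, and let it come back up. Do not press that key before the cover is shut, leave the other two keys alone, and do not disturb the other things on the bench.

Things in the scene. Friction and masses are not known exactly. Their poses are not given: they have to be found in the camera images.
- balance: The bench balance, fixed, white, 210 mm deep (x), 300 mm wide (y); origin under its centre on the worktop, x to its back, y to its left, z up. Flat key panel along the front (x -105 to -45 mm), 50 mm high: three keys in a row on the right, dark display on the left. Behind it: the open weighing chamber on the right, a solid housing 79 mm high on the left; rails 87 mm high along y at x -42 and 102 mm.
- pan_center (a point): Centre of the top face of the round steel pan (90 mm diameter), 34 mm above the worktop, on the floor of the weighing chamber; axes parallel to the balance's. Seen from it the chamber is open inside 70 mm either way along x and 72 mm along y; its walls, 5 mm thick, rise 45 mm above the pan, the rails 53 mm.
- cover (a joint): Sliding chamber cover (m): 0 = fully shut against its stop over the chamber; grows as the cover slides to the balance's left (its +y) over the housing, 0.14 at most. Starts wide open (0.118 to 0.136), slides with about 2 N of friction and stays where it is left.
- cover_tab (a point): Centre of the upright tab in the middle of the cover by which it is pushed: 40 mm along the balance's x, 10 mm thick along its y, from the cover's top (85 mm above the worktop) to 108 mm; this point is 97 mm above the worktop and moves with the cover. The cover is a clear plate 138 x 148 x 4 mm with a grey frame.
- key_round (a joint): Travel of the round key (m), the calibration key. 0 up, grows pressed straight down. Force about 0.3 N at touch, rising to a peak of 5.3 N at 2.2 mm, then the dome clicks: down to 1.9 N at 5.6 mm; contact is made by 3.5 mm. Then it stiffens (5.3 N again at 7.4 mm); past 7.8 mm it is overpressed; hard bottom at 9 mm. Springs back.
- key_round_top (a point): Centre of the top of the round key (20 mm diameter), 64 mm above the worktop when up, 14 mm above the panel; z up. The three keys share one row, 55 mm apart; which place is whose varies. All caps are plain grey.
- key_square (a joint): Travel of the square key (m), not to be pressed; the same dome.
- key_square_top (a point): Centre of the top of the square key (18 x 18 mm), as high as the round one.
- key_bar (a joint): Travel of the bar key (m), not to be pressed; the same dome.
- key_bar_top (a point): Centre of the top of the bar-shaped key (12 mm along the balance's x, 34 mm along its y), as high as the round one.
- weight_200_c (a point): Centre of the largest of the three brass check weights, 21 mm above its underside: a plain cylinder with a knob head, 30 mm diameter, 42 mm tall, 0.2 kg, standing upright on the worktop. It can be gripped over its whole height as a 30 mm cylinder.
- weight_100_c (a point): plain brass check weight with a knob head, 24 mm diameter, 34 mm tall; this point is its centre, half-way up; a bystander, to be left alone.
- weight_50_c (a point): plain brass check weight with a knob head, 18 mm diameter, 26 mm tall; this point is its centre, half-way up; a bystander, to be left alone.
- moisture_tin_3_c (a point): round aluminium tin, 54 mm diameter, 30 mm tall; this point is its centre, half-way up; a bystander, to be left alone.
- sample_jar_3_c (a point): jar with a light cap, 49 mm diameter, 60 mm tall; this point is its centre, half-way up; a bystander, to be left alone.
- rubber_stopper_c (a point): rubber stopper, 33 mm diameter, 30 mm tall; this point is its centre, half-way up; a bystander, to be left alone.
- sample_jar_2_c (a point): jar with a black cap, 56 mm diameter, 70 mm tall; this point is its centre, half-way up; a bystander, to be left alone.
- wash_bottle_c (a point): white wash bottle, 65 mm diameter with a spout that makes it 111 mm long, 194 mm tall; this point is 60 mm up; a bystander, to be left alone.
- wing_nut_1_c (a point): small steel wing nut, 17 x 32 x 19 mm; this point is 8 mm up; a bystander, to be left alone.
Not all that is in view belongs to the job. Leave any blue or white look-alike of the part that bears weight_200_c alone.

How it is judged:
By the outcome, as a careful person would: the job done as asked, in the order asked, and still so for the second after the job is handed in, with the robot touching nothing.
It also fails if it takes over 64 s, if anything falls off the work surface, if the arm or the gripper's body presses on something with over 40 N, if the wrist force passes 120 N, or if a joint passes its speed limit or range.

## Robot

A 6-joint arm with a two-finger parallel gripper is mounted at the origin on a cart in front of the work surface, level with it; the furniture and walls round the work are solid. World frame = base frame: x ahead of the robot, y to its left, z up, the work surface at z = 0. Lengths are in m, angles in rad, forces in N, time in s.
With the tool pointing down it reaches from about 0.4 to 0.925 m from the base axis. Payload 3.4 kg.
Tool frame: the origin (TCP) lies midway between the tips of the shut fingers; the grasp point (between the pads) lies 19 mm behind it; z points along the fingers, y is the direction in which the jaws open and shut (so a half turn about z gives the same grasp; the last joint's range is limited). The gripper opens to 85 mm and grips with 20 to 120 N. Pads are 22 mm wide; open, the fingers measure 114 mm over their backs; the gripper's body (76 mm by 85 mm) begins 54 mm behind the grasp point. The pads swing forward as they close: fully open they stand 13 mm farther back than shut.
Start: joints at [-1.179, 0.307, 1.506, -0, 1.328, -0.073], TCP at [0.258, -0.514, 0.211] pointing down, gripper open.
Joint ranges: [-3.12, 3.12], [-1.05, 2.28], [0.14, 2.33], [-1.42, 4.57], [0.1, 2.73], [-2.68, 2.68]. Speed limits (rad/s): [2.57, 2.57, 3.14, 3.14, 3.14, 3.14].

## Interface

Orientations are given as a rotation vector (axis times angle).
In Python, from workcell import status, viewer, robot gives the robot as it stands.
- The arm moves only by the tool move_arm, never from a script. Its argument "commands" is a list of rows, each a list of 5 numbers: the finger opening in m, from 0 to 0.0854, then the shift along the tool's x, y, z in m, then the turn about the tool's z in rad. In form: [[jaw, dx, dy, dz, twist], ...]. A call has 1 to 20 rows; each row shifts and turns the pose as measured when the row begins, along the tool's axes as they then stand; what a row does not reach is not made up. A row lasts 1/8 s, in which the tool goes at most 62.5 mm and 10.7 degrees, less where a joint would pass 70% of its speed; a pose out of reach is approached as far as the arm can. A call is refused whole if a number of a shift passes 0.0625 or a number of a turn 0.188, either way. A call with a gripper value outside its range is refused whole. The fingers move at their own pace and stop on an object; "squeeze" is the grip in N (left out, the last holds). Time passes only in rows, so rows that do not move let the fingers close. It gives the time, the measured TCP pose, the force and the opening at its end, in the units of the state.
- status.read_state(): the state, without advancing time (a new reading comes with each control period).
- viewer.read_camera(name): name is "scene" or "top" or "wrist"; returns a dict with "color" (384x512x3 uint8, red, green, blue), "depth" (384x512 float32, m along the optical axis (not along the pixel's ray), 0 where there is no reading), "vfov" (degrees; the focal length in pixels is half the picture's height over the tangent of half this angle, whatever the lens; pixels are square), "cx", "cy" (the principal point, pixels), "camera_from_world" (4x4, takes a point from world to camera coordinates); the wrist camera has in their place "tool_from_camera" (4x4, takes a point from camera to tool coordinates, whose origin is the TCP and whose axes are the flange's). Camera axes: x right, y down, z forward; pixel columns grow to the right and rows downward; lengths in m; the calibration is good to about 2 mm. A picture is of the moment at which its call begins: read the wrist's pose just before it.
- robot.close_job(): hands the job in, once; it reports no verdict.
Trained networks look in a picture, given as the dict that the camera call returned (one of the last four; its "shot" number tells which), for a name from the list of things; names that differ only in an ending like _2 or _b are one class to them, and where a whole thing is asked for, a point or a joint stands for the part that bears it (a point fixed in the world has none). Each returns a list of dicts, best first, with "conf" (0 to 1); they miss things now and then, are a little off and sometimes report something else, mostly with a low value. They report only what shows in the picture. A call takes as long as a camera call. They do not tell look-alikes from the thing itself.
- viewer.spot_in(target, picture): "position" ([x, y, z] in m, in world coordinates, good to about 4 mm: the middle of the surface that is visible of it).
- viewer.silhouettes(target, picture): "pixels" (384x512 bool, what is visible of it).
The state is a dict: "clock": time; "joint_pos": joint angles; "qd": joint speeds; "effort": joint torques, N m; "tool_pos": TCP position; "tcp_rot": TCP orientation; "force": force on the tool from outside, world axes, zero at the start; "moment": the same for the moment, N m; "opening": finger opening in m.
Only numpy, scipy, OpenCV 4.12 (cv2) and the standard library are available. Lean on these libraries where they do the work, as an engineer would, in place of code of your own. Each camera call takes 0.05 s, during which the arm holds its last target.

## Working session

There is one attempt and no reset: what is moved stays moved. The work goes in short steps, Python scripts to look and compute and a tool call to move; the robot and the scene stay as the last step left them, time stands still between calls to the robot, and variables do not carry over. Pictures are saved under pics/ and viewed, and the job is handed in when it is done.

Besides the shell and the picture viewer there is one more tool, called after ">>>" as name(argument=value, ...), one argument or row to a line, values as JSON. move_arm: Moves the arm, as the interface text tells. Its arguments: {"type":"object","properties":{"commands":{"type":"array"},"squeeze":{"type":"number"}},"required":["commands"]}

```bash
mkdir -p pics; ls; cat > h.py <<'E'
import numpy as np, cv2
from workcell import status, viewer, robot
from scipy.spatial.transform import Rotation as R
def save(p,n,crop=None,scale=1):
    im=p["color"][:,:,::-1]
    if crop: im=im[crop[1]:crop[3],crop[0]:crop[2]]
    im=cv2.resize(im,None,fx=scale,fy=scale,interpolation=cv2.INTER_CUBIC)
    cv2.imwrite("pics/"+n,im)
def proj(p,X):
    f=192/np.tan(np.radians(p["vfov"]/2)); c=p["camera_from_world"]@np.append(X,1); return f*c[0]/c[2]+p["cx"],f*c[1]/c[2]+p["cy"]
def toworld(p,u,v,d,T=None):
    f=192/np.tan(np.radians(p["vfov"]/2)); c=np.array([(u-p["cx"])/f*d,(v-p["cy"])/f*d,d,1]); 
    M=np.linalg.inv(p["camera_from_world"]) if T is None else T
    return (M@c)[:3]
E
python3 - <<'E'
from h import *
np.set_printoptions(precision=4,suppress=True)
s=status.read_state();print(s)
for c in ("top","scene"):
    p=viewer.read_camera(c);save(p,c+"0.png",scale=1.5)
    print(c,p["vfov"],p["cx"],p["cy"],p["shot"])
    for t in ["balance","pan_center","cover_tab","key_round_top","key_square_top","key_bar_top","weight_200_c","weight_100_c","weight_50_c"]:
        for r in viewer.spot_in(t,p)[:4]:
            print(t,r["conf"],np.array(r["position"]),np.array(proj(p,r["position"])))
E
```

```text
pics
{'clock': 0.0, 'joint_pos': array([-1.1795,  0.3076,  1.5077, -0.    ,  1.3284, -0.0735]), 'qd': array([ 0.0009, -0.0003,  0.0008,  0.0004,  0.0013,  0.0007]), 'effort': array([  0.0005, -45.7553, -25.1918,   0.0001,   0.0133,   0.    ]), 'tool_pos': array([ 0.2574, -0.5133,  0.2103]), 'tcp_rot': array([-3.0551, -0.7231,  0.0005]), 'force': array([-0.3889, -0.6128, -0.1379]), 'moment': array([-0.0412,  0.0051, -0.0135]), 'opening': 0.08519216417409295}
top 46.52988941432675 250.67061408906935 190.3514133035516 1
balance 0.83 [0.5582 0.1084 0.0576] [164.6422 181.9627]
balance 0.27 [ 0.4459 -0.3044  0.0299] [313.2798 212.4352]
pan_center 0.92 [0.5592 0.109  0.0499] [164.9313 182.2962]
pan_center 0.34 [ 0.6193 -0.2537  0.123 ] [292.7614 145.0002]
cover_tab 0.64 [0.5685 0.1632 0.0857] [142.7437 177.2707]
cover_tab 0.3 [0.4751 0.0951 0.0659] [169.7787 210.0554]
key_square_top 0.38 [0.4778 0.0933 0.061 ] [170.7109 209.3733]
key_bar_top 0.67 [0.5578 0.1085 0.0526] [164.9437 182.5317]
weight_200_c 0.65 [ 0.3932 -0.1488  0.0281] [259.983  234.9528]
weight_200_c 0.65 [ 0.4515 -0.1199  0.0
[... 319 characters left out ...]
53 297.878 ]
pan_center 0.73 [0.5123 0.0875 0.0504] [189.5175 189.9026]
cover_tab 0.7 [0.5602 0.1544 0.0864] [180.5594 163.5484]
key_round_top 0.62 [ 0.4901 -0.0094  0.0606] [216.0146 200.5372]
key_square_top 0.36 [ 0.5281 -0.4094  0.0437] [395.1136 256.0544]
key_bar_top 0.53 [0.4785 0.0367 0.0649] [196.8236 195.5299]
weight_200_c 0.67 [ 0.4046 -0.2453  0.0239] [289.2593 268.4561]
weight_200_c 0.59 [ 0.3914 -0.1588  0.0251] [247.417  256.4518]
weight_200_c 0.56 [ 0.4491 -0.1246  0.0263] [248.6415 237.0705]
weight_100_c 0.61 [ 0.5117 -0.3087  0.0204] [341.3362 253.1226]
weight_50_c 0.51 [ 0.4411 -0.3856  0.0167] [366.3371 287.519 ]
weight_50_c 0.4 [ 0.3436 -0.2223  0.0083] [262.2094 288.2248]
```

View pics/top0.png

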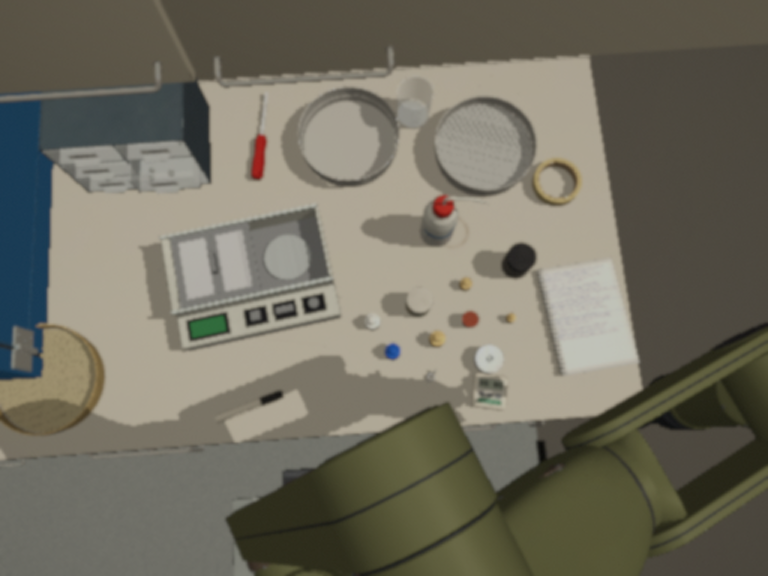

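View pics/scene0.png

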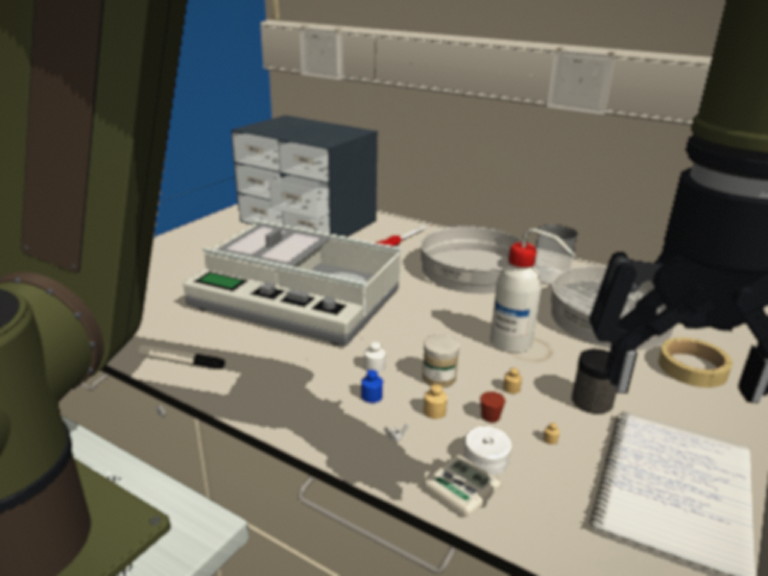

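```bash
python3 - <<'E'
from h import *
np.set_printoptions(precision=4,suppress=True)
p=viewer.read_camera("top");save(p,"t1.png",(100,130,240,240),5)
save(p,"t2.png",(235,175,355,275),6)
for t in ["weight_200_c","weight_100_c","weight_50_c"]:
    for r in viewer.silhouettes(t,p)[:5]:
        m=r["pixels"];v,u=np.nonzero(m);print(t,r["conf"],u.mean(),v.mean(),m.sum(),p["color"][m].mean(0),np.median(p["depth"][m]))
f=192/np.tan(np.radians(p["vfov"]/2));print(f)
# height map of balance
v,u=np.mgrid[130:240,100:240];d=p["depth"][130:240,100:240]
c=np.stack([(u-p["cx"])/f*d,(v-p["cy"])/f*d,d,np.ones_like(d)],-1)@np.linalg.inv(p["camera_from_world"]).T
z=c[...,2];print(z.min(),z.max())
cv2.imwrite("pics/z1.png",cv2.resize(np.clip(z*2200,0,255).astype(np.uint8),None,fx=5,fy=5,interpolation=0))
E
```

```text
weight_200_c 0.67 247.59405940594058 214.25742574257427 101 [168.3069 165.1485 153.1485] 1.2679269
weight_200_c 0.63 290.81081081081084 225.8108108108108 74 [161.5676 140.5811  95.2703] 1.2587733
weight_100_c 0.58 309.9166666666667 189.22916666666666 48 [155.2083 134.5625  93.1042] 1.2887385
weight_100_c 0.18 142.71456770627714 176.2783260955389 2533 [151.6451 149.169  142.9041] 1.2336091
446.5709064217796
-0.012078497846540914 1.27793094891034
```

View pics/t1.png

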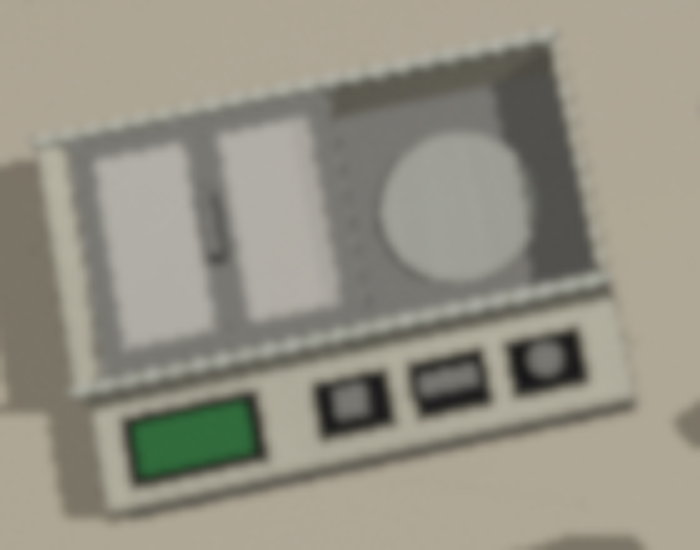

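View pics/t2.png

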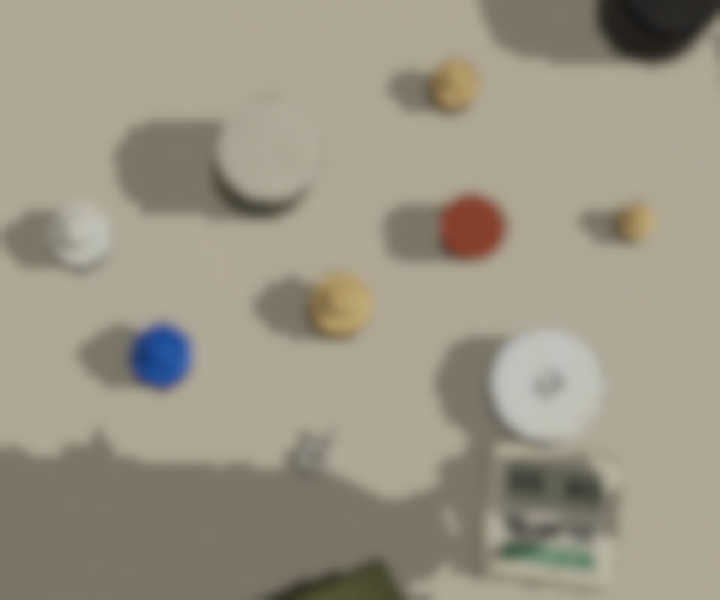

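View pics/z1.png

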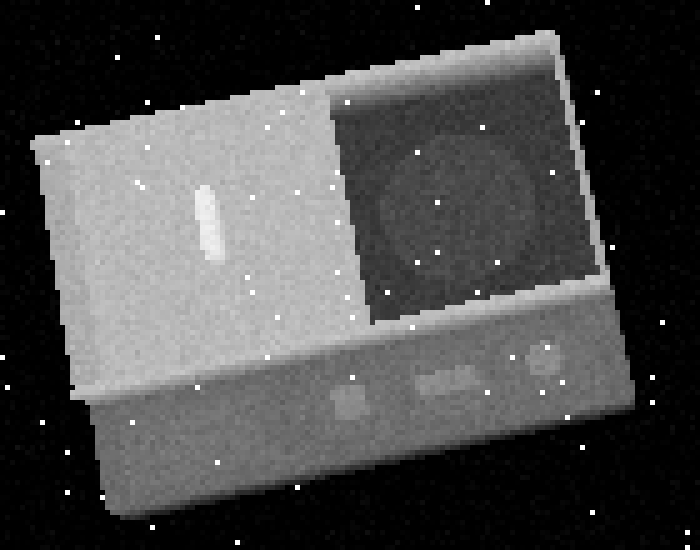

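Brass candidates in the top picture are (292,226), (311,189) and (340,212); look-alikes are blue (262,234) and white (248,214). The crop confirms brass (292,226) as the largest. The round key is the rightmost, at about (209,202).

```bash
cat >> h.py <<'E'
def rayz(p,u,v,z):
    f=192/np.tan(np.radians(p["vfov"]/2)); M=np.linalg.inv(p["camera_from_world"]); d=M[:3,:3]@np.array([(u-p["cx"])/f,(v-p["cy"])/f,1]); o=M[:3,3]
    return o+d*(z-o[2])/d[2]
E
python3 - <<'E'
from h import *
np.set_printoptions(precision=4,suppress=True)
p=viewer.read_camera("top")
g=lambda x,y,z:rayz(p,100+(x+.5)/5-.5,130+(y+.5)/5-.5,z)
P=dict(pan=g(459,208,.034),tab=g(209,223,.108),kr=g(545,358,.064),kb=g(447,380,.064),ks=g(350,401,.064),fr=g(635,402,.05),fl=g(108,515,.05),br=g(553,33,.087),bl=g(33,142,.087),rfr=g(605,285,.087),rfl=g(74,395,.087))
for k,v in P.items(): print(k,v)
q=lambda a,b:np.degrees(np.arctan2(-(P[a]-P[b])[0],(P[a]-P[b])[1]))
print(q('ks','kr'),q('fl','fr'),q('bl','br'),q('rfl','rfr'))
w=lambda x,y,z:rayz(p,235+(x+.5)/6-.5,175+(y+.5)/6-.5,z)
print('w200',w(340,303,.03), w(342,300,.042))
print('w100',w(455,85,.025),'stop',w(471,227,.03),'tin',w(546,383,.03),'blue',w(161,355,.03),'jar',w(266,150,.06),'nut',w(310,452,.01))
for c in ["scene"]:
    p=viewer.read_camera(c)
    for t in ["weight_200_c"]:
        for r in viewer.silhouettes(t,p)[:5]:
            m=r["pixels"];v,u=np.nonzero(m);print(u.mean(),v.mean(),rayz(p,u.mean(),v.mean(),.021),m.sum())
s=status.read_state();print(R.from_rotvec(s["tcp_rot"]).as_matrix())
E
```

```text
pan [0.5909 0.0347 0.034 ]
tab [0.5712 0.1615 0.108 ]
kr [ 0.4926 -0.0128  0.064 ]
kb [0.4842 0.042  0.064 ]
ks [0.4762 0.0959 0.064 ]
fr [ 0.4669 -0.0605  0.05  ]
fl [0.4247 0.2336 0.05  ]
br [ 0.674  -0.0287  0.087 ]
bl [0.631  0.2634 0.087 ]
rfr [ 0.5262 -0.0496  0.087 ]
rfl [0.4858 0.2412 0.087 ]
8.590250610790187 8.17051316068547 8.378354099085442 7.910620680142394
w200 [ 0.4144 -0.2387  0.03  ] [ 0.414  -0.2386  0.042 ]
w100 [ 0.5162 -0.3041  0.025 ] stop [ 0.446  -0.3038  0.03  ] tin [ 0.37   -0.3311  0.03  ] blue [ 0.396 -0.153  0.03 ] jar [ 0.4839 -0.2081  0.06  ] nut [ 0.3478 -0.2201  0.01  ]
248.66228070175438 238.21052631578948 [ 0.4522 -0.1227  0.021 ] 228
246.91143911439116 258.44649446494464 [ 0.39   -0.1586  0.021 ] 271
289.3968253968254 268.2730158730159 [ 0.4087 -0.2436  0.021 ] 315
[[ 0.8939  0.4483  0.    ]
 [ 0.4483 -0.8939 -0.    ]
 [ 0.      0.0001 -1.    ]]
```

>>> move_arm(
  commands=[
    [0.05,0.033,-0.022,0,0],
    [0.05,0.033,-0.022,0,0],
    [0.05,0.033,-0.022,0,0],
    [0.05,0.033,-0.022,0,0],
    [0.05,0.033,-0.022,0,0],
    [0.05,0.033,-0.022,0,0],
    [0.05,0.033,-0.022,0,0],
    [0.05,0.03,-0.02,0,0],
    [0.05,0,0,0,-0.14],
    [0.05,0,0,0,-0.14],
    [0.05,0,0,0,-0.14],
    [0.05,0,0,0,0],
  ],
)

```text
clock: 2.85
tool_pos: [0.4191, -0.2341, 0.2119]
tcp_rot: [2.827, 1.359, 0.003]
force: [-0.5, -0.8, -0.1]
opening: 0.0499
```

```bash
cat >> h.py <<'E'
def tool():
    s=status.read_state();T=np.eye(4);T[:3,:3]=R.from_rotvec(s["tcp_rot"]).as_matrix();T[:3,3]=s["tool_pos"];return T,s
def wrist():
    T,s=tool();p=viewer.read_camera("wrist");W=T@p["tool_from_camera"];p["camera_from_world"]=np.linalg.inv(W);return p,T,s
def delta(T,x):
    return T[:3,:3].T@(np.array(x)-T[:3,3])
E
python3 - <<'E'
from h import *
np.set_printoptions(precision=4,suppress=True)
p,T,s=wrist();print(T,s["opening"],s["clock"]);save(p,"w1.png",scale=1.5)
for t in ["weight_200_c"]:
    for r in viewer.silhouettes(t,p)[:5]:
        m=r["pixels"];v,u=np.nonzero(m);print(r["conf"],u.mean(),v.mean(),rayz(p,u.mean(),v.mean(),.03),m.sum())
        x=cv2.boundingRect(m.astype(np.uint8));print(x)
    for r in viewer.spot_in(t,p)[:4]: print(r)
print(p["tool_from_camera"])
E
```

```text
[[ 0.6246  0.781   0.0039  0.4191]
 [ 0.781  -0.6246 -0.003  -0.2341]
 [ 0.0001  0.0049 -1.      0.2119]
 [ 0.      0.      0.      1.    ]] 0.04989426925659697 2.85
0.85 252.56603773584905 173.18029350104823 [ 0.4167 -0.2369  0.03  ] 477
(242, 161, 23, 25)
0.73 215.53225806451613 71.42903225806451 [ 0.4567 -0.121   0.03  ] 620
(202, 57, 28, 29)
0.63 285.20340975896534 119.18988830099941 [ 0.4862 -0.2108  0.03  ] 1701
(262, 97, 47, 46)
0.61 196.4606365159129 127.93802345058627 [ 0.3992 -0.1538  0.03  ] 597
(183, 115, 28, 27)
{'position': [0.4196, -0.2401, 0.0323], 'conf': 0.75}
{'position': [0.4009, -0.1579, 0.0262], 'conf': 0.73}
{'position': [0.4616, -0.1242, 0.0249], 'conf': 0.71}
[[-0.0006 -0.965  -0.2623  0.0663]
 [ 1.     -0.0003 -0.001  -0.0009]
 [ 0.0009 -0.2623  0.965  -0.163 ]
 [ 0.      0.      0.      1.    ]]
```

View pics/w1.png

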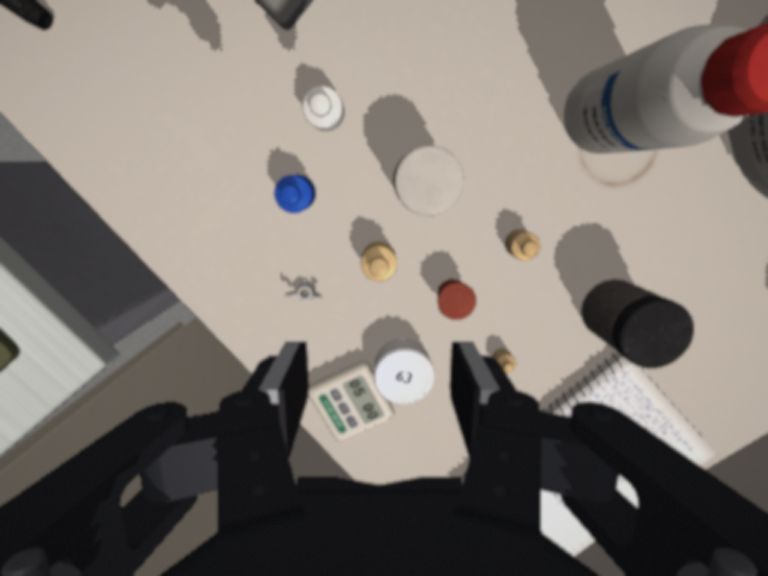

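>>> move_arm(
  commands=[
    [0.055,-0.0053,-0.0004,0.035,0],
    [0.055,0,0,0.04,0],
    [0.055,0,0,0.04,0],
    [0.055,0,0,0.02,0],
    [0.055,0,0,0.0,0],
  ],
)

```text
clock: 3.62
tool_pos: [0.418, -0.241, 0.0749]
tcp_rot: [2.83, 1.342, 0.008]
force: [-0.6, -1.1, -0.3]
opening: 0.0551
```

```bash
python3 - <<'E'
from h import *
np.set_printoptions(precision=4,suppress=True)
p,T,s=wrist();print(T,s["opening"],s["clock"]);save(p,"w2.png",scale=1.5)
for t in ["weight_200_c"]:
    for r in viewer.silhouettes(t,p)[:5]:
        m=r["pixels"];v,u=np.nonzero(m);print(r["conf"],u.mean(),v.mean(),rayz(p,u.mean(),v.mean(),.03),m.sum())
E
```

```text
[[ 0.6329  0.7742  0.0085  0.418 ]
 [ 0.7743 -0.6328 -0.0063 -0.241 ]
 [ 0.0005  0.0106 -0.9999  0.0749]
 [ 0.      0.      0.      1.    ]] 0.05513320452867454 3.625
0.93 248.30808448652584 200.30589949016752 [ 0.4172 -0.2361  0.03  ] 1373
0.87 156.0866706515242 129.64554692169756 [ 0.4001 -0.1547  0.03  ] 1673
0.81 184.3646949231486 34.69492314857941 [ 0.4567 -0.1229  0.03  ] 2147
```

View pics/w2.png

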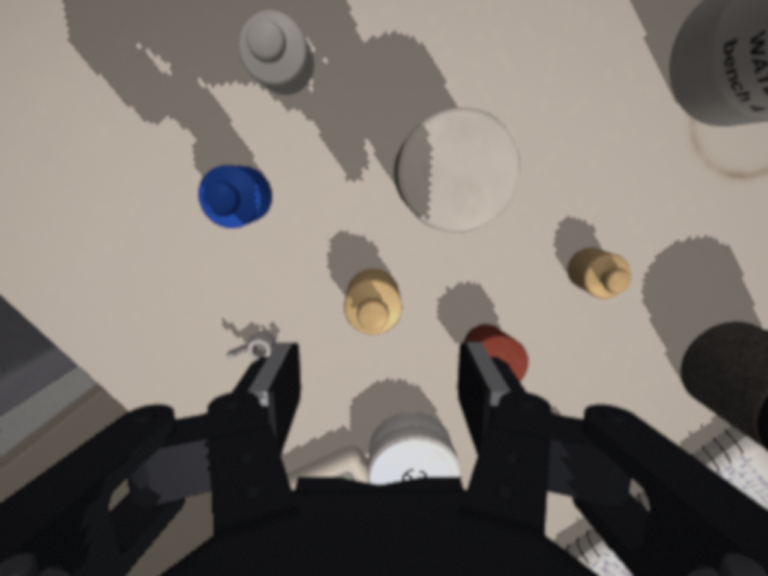

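>>> move_arm(
  commands=[
    [0.052,0.003,-0.0035,0.015,0],
    [0.05,0,0,0.02,0],
    [0.05,0,0,0.02,0],
    [0.05,0,0,0.008,0],
    [0.05,0,0,0,0],
  ],
)

```text
clock: 4.35
tool_pos: [0.4259, -0.2424, 0.0191]
tcp_rot: [2.816, 1.332, 0.023]
force: [1.1, 1.0, 0.7]
opening: 0.0504
```

```bash
python3 - <<'E'
from h import *
np.set_printoptions(precision=4,suppress=True)
p,T,s=wrist();print(T,s["opening"],s["clock"],s["force"]);save(p,"w3.png",scale=1.5)
for t in ["weight_200_c"]:
    for r in viewer.silhouettes(t,p)[:2]:
        m=r["pixels"];v,u=np.nonzero(m);x=rayz(p,u.mean(),v.mean(),.03);print(r["conf"],u.mean(),v.mean(),x,delta(T,x))
E
```

```text
[[ 0.6343  0.7727  0.0249  0.4259]
 [ 0.7731 -0.634  -0.0177 -0.2424]
 [ 0.0022  0.0305 -0.9995  0.0191]
 [ 0.      0.      0.      1.    ]] 0.050408971593994344 4.35 [1.1097 1.0036 0.6742]
0.85 111.7460510328068 142.42436208991495 [ 0.4017 -0.1553  0.03  ] [ 0.052  -0.0736 -0.013 ]
0.74 236.6874741628772 232.9946258784622 [ 0.4184 -0.2352  0.03  ] [ 0.0008 -0.01   -0.0112]
```

View pics/w3.png

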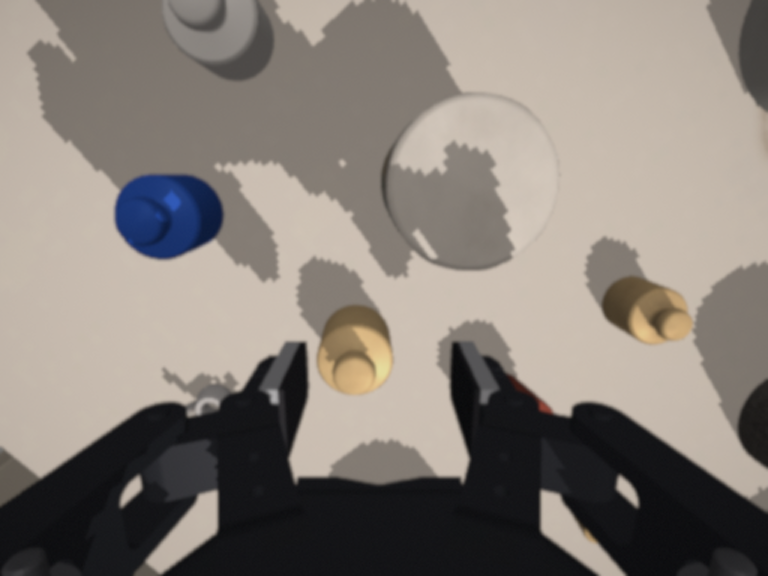

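>>> move_arm(
  commands=[
    [0.05,0,-0.005,0,0],
    [0.05,0.0,-0.005,0,0],
    [0.05,0,0,0,0],
  ],
)

```text
clock: 4.82
tool_pos: [0.4184, -0.2361, 0.0206]
tcp_rot: [2.813, 1.331, 0.026]
force: [0.7, 0.4, -1.0]
opening: 0.05
```

```bash
cat >m.py <<'E'
from h import *
np.set_printoptions(precision=4,suppress=True)
import sys
p,T,s=wrist();print(T,s["opening"],s["clock"],s["force"],s["qd"]);save(p,sys.argv[1],scale=1.5)
for t in ["weight_200_c"]:
    for r in viewer.silhouettes(t,p)[:2]:
        m=r["pixels"];v,u=np.nonzero(m);x=rayz(p,u.mean(),v.mean(),.03);print(r["conf"],u.mean(),v.mean(),x,delta(T,x))
E
python3 m.py w4.png
```

```text
[[ 0.6343  0.7726  0.0277  0.4184]
 [ 0.7731 -0.634  -0.0195 -0.2361]
 [ 0.0025  0.0337 -0.9994  0.0206]
 [ 0.      0.      0.      1.    ]] 0.050031044701371014 4.825 [ 0.6535  0.4416 -0.974 ] [ 0.0002 -0.0044 -0.0078  0.0008 -0.0052  0.0009]
0.84 130.21105365223013 142.17937944408533 [ 0.401  -0.1547  0.03  ] [ 0.052  -0.0648 -0.0114]
0.79 252.05689725747033 231.98567335243553 [ 0.4176 -0.2346  0.03  ] [ 0.0007 -0.0013 -0.0094]
```

View pics/w4.png

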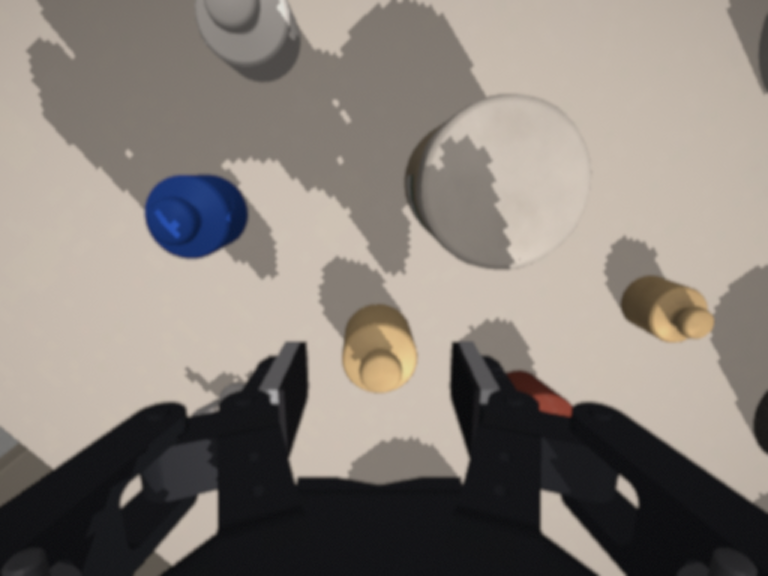

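```bash
python3 - <<'E'
from h import *
np.set_printoptions(precision=4,suppress=True)
T,s=tool();print(s["joint_pos"],s["effort"],s["tool_pos"],T[2])
E
```

```text
[-0.6015  0.4039  1.9673 -0.0007  0.7358  0.0862] [  0.0233 -41.131  -14.1664  -0.0009  -0.1727   0.001 ] [ 0.419  -0.2366  0.0206] [ 0.0025  0.0346 -0.9994  0.0206]
```

>>> move_arm(
  commands=[
    [0.05,0,0,-0.02,0],
    [0.05,0,0,-0.02,0],
    [0.05,0,0,0,0],
    [0.05,0,0,0,0],
  ],
)

```text
clock: 5.42
tool_pos: [0.4178, -0.2358, 0.0607]
tcp_rot: [2.813, 1.331, 0.026]
force: [0.0, 0.3, -0.4]
opening: 0.0501
```

```bash
python3 m.py w5.png
```

```text
[[ 0.6344  0.7726  0.0276  0.4178]
 [ 0.773  -0.6341 -0.0195 -0.2358]
 [ 0.0024  0.0337 -0.9994  0.0607]
 [ 0.      0.      0.      1.    ]] 0.050067056605869686 5.425 [ 0.0451  0.301  -0.4295] [ 0.0001 -0.0045 -0.0027  0.0017 -0.003  -0.0004]
0.66 251.48722986247543 210.64047151277015 [ 0.4172 -0.2354  0.03  ] [-0.0001 -0.0017  0.0307]
0.58 182.3279702970297 34.417491749174914 [ 0.4565 -0.1219  0.03  ] [ 0.1125 -0.0433  0.0296]
```

```bash
python3 - <<'E'
from h import *
np.set_printoptions(precision=4,suppress=True)
p=viewer.read_camera("scene");save(p,"s2.png",(160,130,420,350),3)
E
```

```text
(no output)
```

View pics/s2.png

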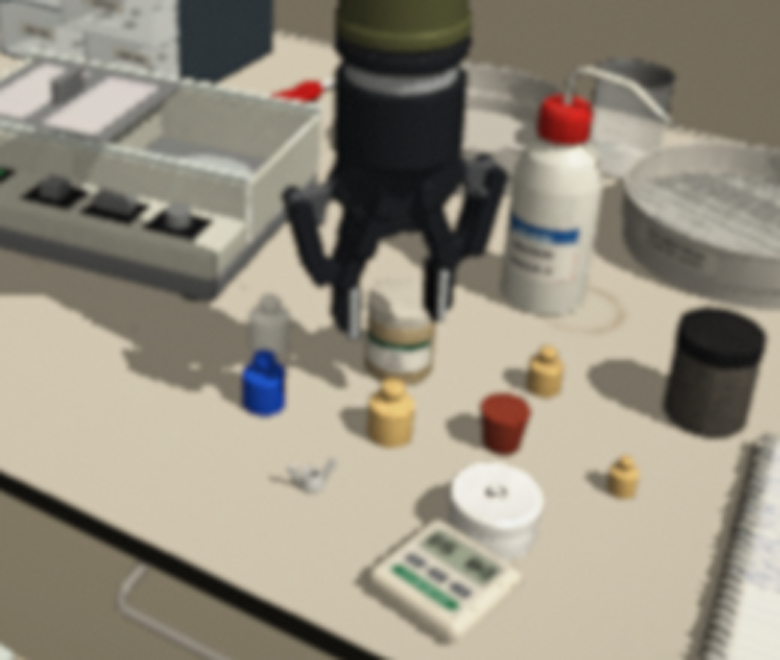

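View pics/w5.png

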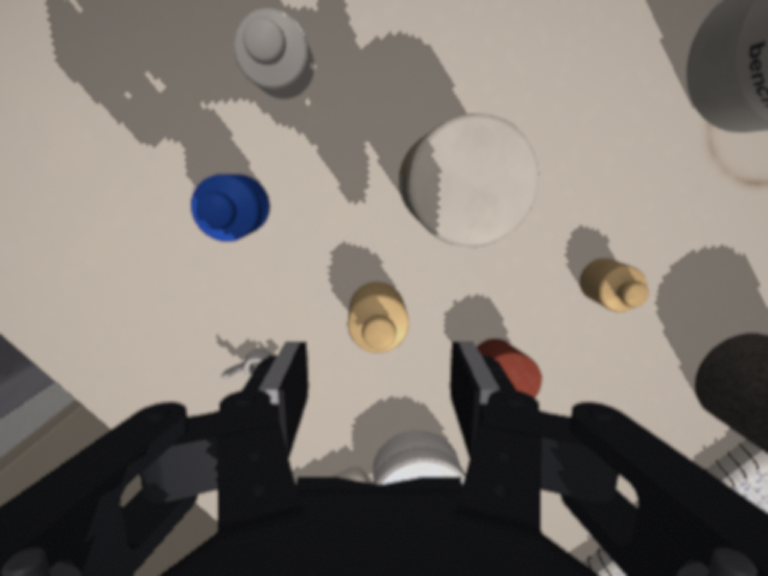

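```bash
python3 - <<'E'
from h import *
np.set_printoptions(precision=4,suppress=True)
T,s=tool()
p=viewer.read_camera("scene")
def q(x): 
    a=proj(p,x);return (a[0]-160)*3,(a[1]-130)*3
print("tcp",q(T[:3,3]),"openjaw tips",[q((T@np.array([0,y,-.008,1]))[:3]) for y in(-.025,.025)])
print("w top",q([.417,-.2355,.042]),q([.412,-.24,.042]), p["camera_from_world"])
w,T,s=wrist();f=192/np.tan(np.radians(w["vfov"]/2));print(f,w["cx"],w["cy"]);print("tcp in wrist",np.array(proj(w,T[:3,3]))*1.5, "tips",[np.array(proj(w,(T@np.array([0,y,-.008,1]))[:3]))*1.5 for y in(-.025,.025)])
# depth check
m=w["depth"];print(m[int(318/1.5),int(378/1.5)], toworld(w,378/1.5,330/1.5,m[220,252]))
for (u,v) in [(290,370),(470,370),(285,400)]:
    u/=1.5;v/=1.5; print(u,v,T[:3,:3].T@(toworld(w,u,v,m[int(v),int(u)])-T[:3,3]))
E
```

```text
tcp (np.float64(387.2069331227346), np.float64(353.2077162471253)) openjaw tips [(np.float64(350.5889314286902), np.float64(350.6357505582089)), (np.float64(423.8969319767074), np.float64(335.1727633428718))]
w top (np.float64(384.9004340209353), np.float64(377.3700983184968)) (np.float64(387.475710818542), np.float64(383.6131319524677)) [[ 0.5273 -0.8494  0.0208 -0.3587]
 [-0.3864 -0.2615 -0.8845  0.2551]
 [ 0.7567  0.4583 -0.4661  0.6181]
 [ 0.      0.      0.      1.    ]]
287.8725899054164 252.33803943145438 191.9986458485603
tcp in wrist [381.264  340.2578] tips [array([316.7388, 348.1113]), array([446.0265, 348.0891])]
0.19401647 [ 0.4155 -0.237   0.0424]
193.33333333333334 246.66666666666666 [ 0.0107 -0.0266 -0.0489]
313.3333333333333 246.66666666666666 [ 0.0117  0.0249 -0.0511]
190.0 266.6666666666667 [ 0.0068 -0.0262 -0.0591]
```

>>> move_arm(
  commands=[
    [0.05,0,-0.001,0.01,0],
    [0.05,0,0,0.01,0],
    [0.05,0,0,0.01,0],
    [0.05,0,0,0,0],
  ],
)

```text
clock: 6.18
tool_pos: [0.4168, -0.235, 0.0271]
tcp_rot: [2.816, 1.332, 0.023]
force: [0.8, -0.1, -0.1]
opening: 0.0502
```

```bash
python3 m.py w6.png
```

```text
[[ 0.6344  0.7726  0.0245  0.4168]
 [ 0.773  -0.6341 -0.0174 -0.235 ]
 [ 0.0021  0.0299 -0.9995  0.0271]
 [ 0.      0.      0.      1.    ]] 0.0501593794691622 6.175 [ 0.7804 -0.0595 -0.1024] [-0.0001 -0.0009 -0.0043 -0.0002 -0.0055  0.0012]
0.7 255.21403038427167 227.77301161751564 [ 0.4175 -0.2349  0.03  ] [ 0.0006  0.0006 -0.0029]
0.64 137.97989766081872 140.83516081871346 [ 0.4008 -0.1545  0.03  ] [ 0.0521 -0.0633 -0.0047]
```

>>> move_arm(
  commands=[
    [0.05,0.0005,0,0.009,0],
    [0.05,0,0,0.008,0],
    [0.05,0,0,0,0],
  ],
)

```text
clock: 6.65
tool_pos: [0.4188, -0.2357, 0.0103]
tcp_rot: [2.814, 1.331, 0.025]
force: [-0.3, -0.1, -0.4]
opening: 0.0501
```

```bash
python3 m.py w7.png
```

```text
[[ 0.6343  0.7726  0.0271  0.4188]
 [ 0.773  -0.6341 -0.0192 -0.2357]
 [ 0.0024  0.0331 -0.9994  0.0103]
 [ 0.      0.      0.      1.    ]] 0.050091144756129406 6.65 [-0.3169 -0.1372 -0.4357] [ 0.0012 -0.0065 -0.0036  0.001  -0.0013  0.0002]
0.95 162.8866220735786 21.434113712374582 [ 0.4539 -0.128   0.03  ] [ 0.1055 -0.0405 -0.0208]
0.88 122.51050304035378 145.22222222222223 [ 0.4011 -0.1547  0.03  ] [ 0.0515 -0.0643 -0.0217]
```

View pics/w7.png

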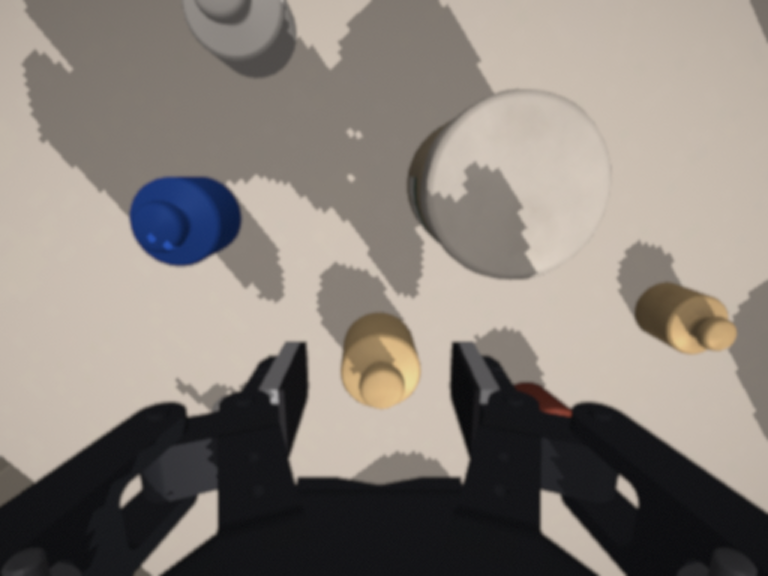

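The weight is centred between the pads at (381,355), so I'm closing.

>>> move_arm(
  commands=[
    [0.035,0,0,0,0],
    [0.026,0,0,0,0],
    [0.024,0,0,0,0],
    [0.024,0,0,0,0],
    [0.024,0,0,0,0],
  ],
  squeeze=30,
)

```text
clock: 7.38
tool_pos: [0.4193, -0.236, 0.0112]
tcp_rot: [2.812, 1.33, 0.027]
force: [-0.5, 0.3, -0.0]
opening: 0.0283
```

>>> move_arm(
  commands=[
    [0.024,0,0,-0.01,0],
    [0.024,0,0,-0.015,0],
    [0.024,0,0,-0.02,0],
    [0.024,0,0,-0.03,0],
    [0.024,0,0,-0.03,0],
    [0.024,0,0,-0.03,0],
    [0.024,0,0,-0.02,0],
    [0.024,0,0,0,0],
  ],
)

```text
clock: 8.38
tool_pos: [0.4128, -0.2315, 0.1737]
tcp_rot: [2.814, 1.331, 0.025]
force: [-0.0, -0.1, -1.4]
opening: 0.0282
```

```bash
python3 m.py w8.png
```

```text
[[ 0.6343  0.7726  0.0269  0.4128]
 [ 0.7731 -0.6341 -0.019  -0.2315]
 [ 0.0024  0.0329 -0.9995  0.1737]
 [ 0.      0.      0.      1.    ]] 0.028185218409112516 8.375 [-0.0371 -0.0746 -1.3902] [0.0002 0.005  0.0273 0.0005 0.0034 0.0001]
0.64 211.77560975609757 64.91219512195121 [ 0.4564 -0.1211  0.03  ] [ 0.1126 -0.041   0.1427]
0.63 190.85928961748633 129.0860655737705 [ 0.3988 -0.1536  0.03  ] [ 0.0509 -0.0649  0.1417]
```

View pics/w8.png

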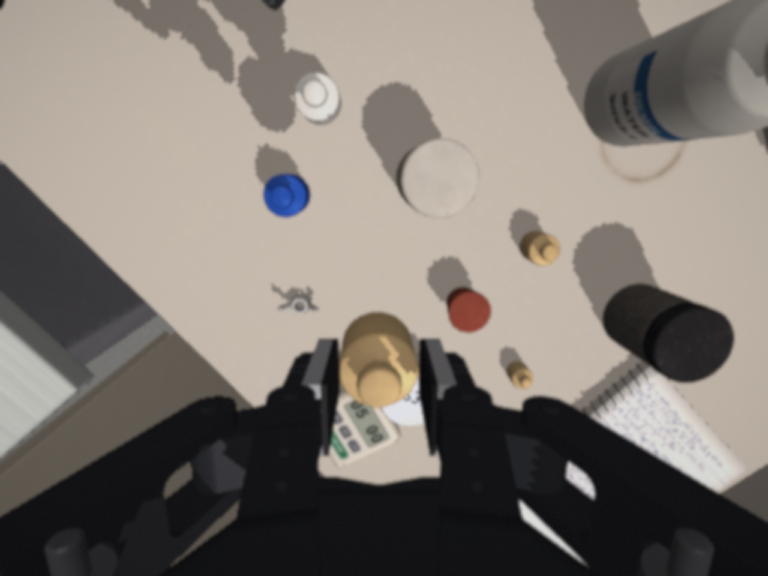

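>>> move_arm(
  commands=[
    [0.024,0.025,-0.0025,0,0],
    [0.024,0.04,-0.004,0,0],
    [0.024,0.04,-0.004,0,0],
    [0.024,0.04,-0.004,0,0],
    [0.024,0.04,-0.004,0,0],
    [0.024,0.04,-0.004,0,0],
    [0.024,0.03,-0.003,0,0],
    [0.024,0.015,-0.0015,0,0],
    [0.024,0,0,0,0],
    [0.024,0,0,0,0],
  ],
)

```text
clock: 9.72
tool_pos: [0.5567, 0.0023, 0.1561]
tcp_rot: [2.833, 1.335, -0.014]
force: [-0.6, 0.2, -1.5]
opening: 0.0279
```

```bash
python3 - <<'E'
from h import *
np.set_printoptions(precision=4,suppress=True)
p,T,s=wrist();print(T,s["opening"],s["clock"],s["force"]);save(p,"w9.png",scale=1.5)
for t in ["pan_center","cover_tab","key_round_top","key_bar_top","key_square_top"]:
    for r in viewer.spot_in(t,p)[:3]: print(t,r["conf"],np.array(r["position"]),proj(p,r["position"]))
p=viewer.read_camera("top");save(p,"t3.png",(100,130,260,250),4)
E
```

```text
[[ 0.6363  0.7714 -0.0038  0.5567]
 [ 0.7713 -0.6363 -0.0126  0.0023]
 [-0.0122  0.0051 -0.9999  0.1561]
 [ 0.      0.      0.      1.    ]] 0.02790687397779911 9.725 [-0.5965  0.174  -1.5434]
cover_tab 0.59 [0.5567 0.1341 0.0858] (np.float64(140.58785984289347), np.float64(63.19285081387977))
key_bar_top 0.64 [0.487  0.0419 0.0639] (np.float64(167.9368355506499), np.float64(201.9834643910387))
key_square_top 0.68 [0.4783 0.0944 0.0668] (np.float64(118.3525871613997), np.float64(165.38783528126893))
```

View pics/w9.png

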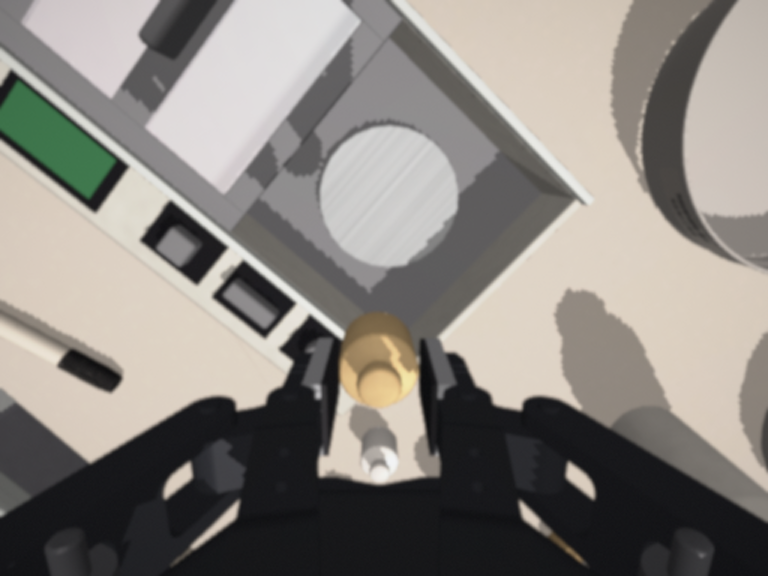

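View pics/t3.png

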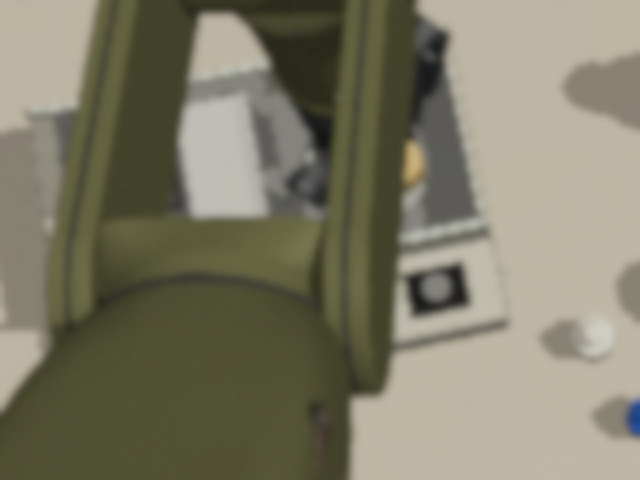

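```bash
python3 - <<'E'
from h import *
np.set_printoptions(precision=4,suppress=True)
p,T,s=wrist()
g=lambda x,y,z:rayz(p,(x+.5)/1.5-.5,(y+.5)/1.5-.5,z)
P=g(389,195,.034);print("pan",P,delta(T,P))
print("ks",g(180,245,.064),"kb",g(251,303,.064),"rear right corner",g(588,201,.087))
print("weight",[toworld(p,u,v,p["depth"][v,u]) for u,v in((253,255),(252,222))])
print(g(378,385,T[2,3]+.03))
E
```

```text
pan [0.5943 0.0369 0.034 ] [0.0511 0.0054 0.1226]
ks [0.4804 0.0958 0.064 ] kb [0.4875 0.0427 0.064 ] rear right corner [ 0.6747 -0.0293  0.087 ]
weight [array([0.5552, 0.001 , 0.1874]), array([0.5628, 0.0108, 0.1735])]
[0.5541 0.0005 0.1871]
```

>>> move_arm(
  commands=[
    [0.024,0.012,0.0016,0,0],
    [0.024,0.015,0.002,0,0],
    [0.024,0.015,0.002,0,0],
    [0.024,0.009,0.001,0,0],
    [0.024,0,0,0,0],
    [0.024,0,0,0,0],
  ],
)

```text
clock: 10.88
tool_pos: [0.599, 0.0411, 0.1564]
tcp_rot: [2.832, 1.336, -0.009]
force: [-0.4, -0.4, -2.2]
opening: 0.0282
```

```bash
cat > pan.py <<'E'
from h import *
import sys
np.set_printoptions(precision=4,suppress=True)
p,T,s=wrist();print(T,s["clock"],s["force"]);save(p,sys.argv[1],scale=1.5)
for t in ["pan_center","cover_tab","weight_200_c"]:
    for r in viewer.spot_in(t,p)[:3]: print(t,r["conf"],np.array(r["position"]),np.array(proj(p,r["position"]))*1.5)
print("aim",delta(T,[.5925,.036,T[2,3]]), [np.array(proj(p,x))*1.5 for x in ([.5925,.036,.034],)])
E
python3 pan.py w10.png
```

```text
[[ 0.6358  0.7719 -0.0004  0.599 ]
 [ 0.7718 -0.6358 -0.012   0.0411]
 [-0.0095  0.0073 -0.9999  0.1564]
 [ 0.      0.      0.      1.    ]] 10.875 [-0.3701 -0.4396 -2.1633]
pan_center 0.71 [0.5739 0.1328 0.0848] [232.7694 191.8533]
cover_tab 0.65 [0.5748 0.1589 0.0837] [198.9954 150.8403]
weight_200_c 0.82 [0.6043 0.0378 0.1752] [398.9969 358.3543]
aim [-0.0081 -0.0018  0.0001] [array([376.4001, 281.7506])]
```

View pics/w10.png

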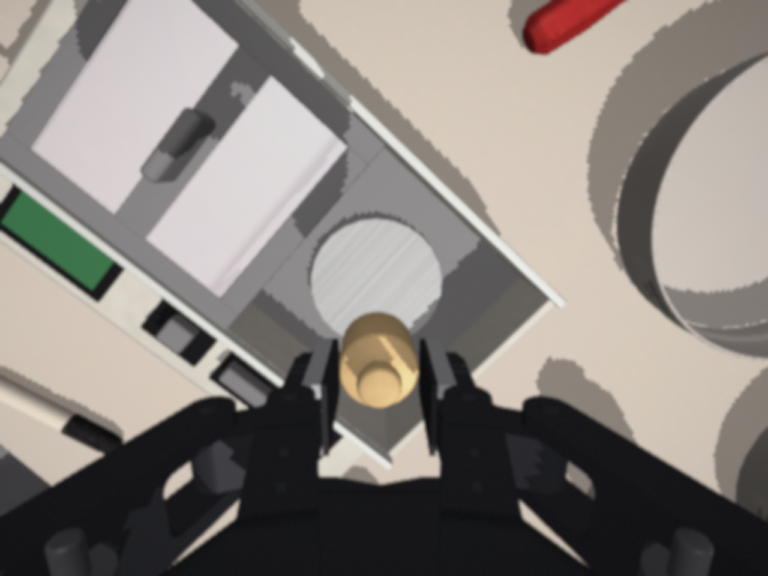

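>>> move_arm(
  commands=[
    [0.024,-0.0055,-0.0015,0.0,0],
    [0.024,0,0,0.015,0],
    [0.024,0,0,0.02,0],
    [0.024,0,0,0.02,0],
    [0.024,0,0,0.015,0],
    [0.024,0,0,0.01,0],
    [0.024,0,0,0,0],
    [0.024,0,0,0,0],
  ],
)

```text
clock: 12.08
tool_pos: [0.5926, 0.035, 0.0718]
tcp_rot: [2.834, 1.332, -0.009]
force: [0.2, -0.1, -2.2]
opening: 0.0283
```

```bash
python3 pan.py w11.png
```

```text
[[ 0.638   0.7701 -0.0007  0.5926]
 [ 0.77   -0.6379 -0.0119  0.035 ]
 [-0.0096  0.0071 -0.9999  0.0718]
 [ 0.      0.      0.      1.    ]] 12.075 [ 0.2291 -0.0624 -2.1544]
pan_center 0.57 [0.5943 0.1044 0.0815] [258.2412 205.7771]
cover_tab 0.79 [0.582  0.1298 0.0869] [172.9032 171.1434]
weight_200_c 0.71 [0.5949 0.0354 0.0874] [385.77   352.1351]
aim [ 0.0007 -0.0008 -0.    ] [array([378.7513, 308.8474])]
```

View pics/w11.png

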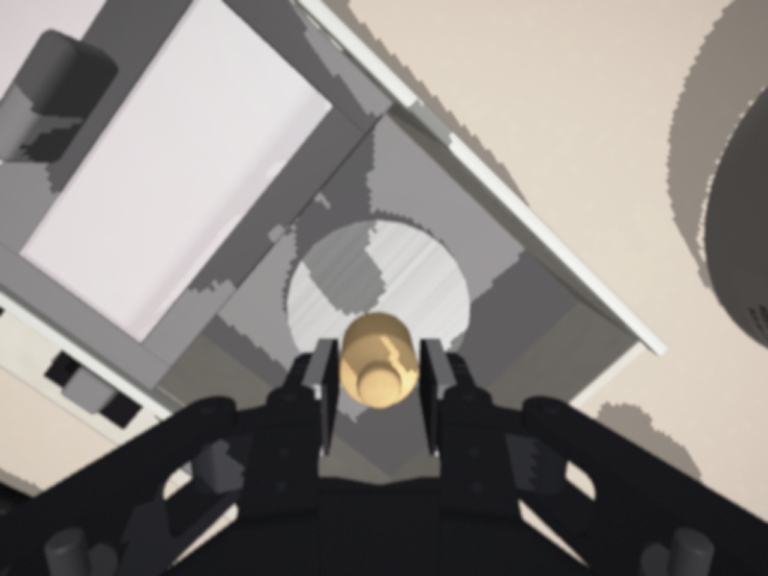

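>>> move_arm(
  commands=[
    [0.024,0.0015,0,0.01,0],
    [0.024,0.001,0,0.008,0],
    [0.024,0,0,0.003,0],
    [0.024,0,0,0,0],
  ],
)

```text
clock: 12.78
tool_pos: [0.5947, 0.0369, 0.05]
tcp_rot: [2.833, 1.332, -0.007]
force: [0.6, -0.0, -1.8]
opening: 0.0284
```

>>> move_arm(
  commands=[
    [0.024,0,0,0.002,0],
    [0.024,0,0,0.0,0],
  ],
)

```text
clock: 13.02
tool_pos: [0.5947, 0.0368, 0.0479]
tcp_rot: [2.833, 1.332, -0.007]
force: [-0.5, 0.0, -2.8]
opening: 0.0282
```

>>> move_arm(
  commands=[
    [0.024,-0.0018,-0.001,0.001,0],
    [0.024,0,0,0.0,0],
  ],
)

```text
clock: 13.28
tool_pos: [0.5929, 0.036, 0.0471]
tcp_rot: [2.833, 1.332, -0.006]
force: [-0.2, -0.3, -1.7]
opening: 0.0283
```

>>> move_arm(
  commands=[
    [0.024,0,0,0.001,0],
    [0.024,0,0,0.0,0],
  ],
)

```text
clock: 13.52
tool_pos: [0.593, 0.0359, 0.0463]
tcp_rot: [2.833, 1.332, -0.006]
force: [1.3, 0.7, -1.3]
opening: 0.0287
```

>>> move_arm(
  commands=[
    [0.024,0,0,0.001,0],
    [0.024,0,0,0.0,0],
  ],
)

```text
clock: 13.78
tool_pos: [0.5931, 0.0359, 0.0453]
tcp_rot: [2.833, 1.332, -0.005]
force: [-0.5, 0.3, -1.9]
opening: 0.0282
```

>>> move_arm(
  commands=[
    [0.024,0,0,0.001,0],
    [0.024,0,0,0.0,0],
  ],
)

```text
clock: 14.02
tool_pos: [0.5933, 0.0359, 0.0453]
tcp_rot: [2.832, 1.332, -0.004]
force: [-0.4, -0.1, -2.1]
opening: 0.0282
```

>>> move_arm(
  commands=[
    [0.024,0,0,0.001,0],
    [0.024,0,0,0.0,0],
  ],
)

```text
clock: 14.28
tool_pos: [0.5934, 0.0359, 0.0452]
tcp_rot: [2.832, 1.332, -0.004]
force: [-0.2, 0.5, -1.7]
opening: 0.0287
```

>>> move_arm(
  commands=[
    [0.03,0,0,0,0],
    [0.034,0,0,0,0],
    [0.04,0,0,0,0],
    [0.045,0,0,0,0],
    [0.045,0,0,0,0],
  ],
)

```text
clock: 14.9
tool_pos: [0.5941, 0.0359, 0.0449]
tcp_rot: [2.831, 1.332, -0.002]
force: [0.2, -0.1, 0.4]
opening: 0.0452
```

```bash
python3 pan.py w12.png
```

```text
[[ 0.6378  0.7702  0.0041  0.5941]
 [ 0.7702 -0.6377 -0.0121  0.0359]
 [-0.0067  0.0109 -0.9999  0.0449]
 [ 0.      0.      0.      1.    ]] 14.9 [ 0.2174 -0.0548  0.4094]
pan_center 0.93 [0.6023 0.0993 0.0818] [265.1009 215.2071]
cover_tab 0.68 [0.5926 0.1252 0.0863] [167.9071 165.4874]
weight_200_c 0.71 [0.6017 0.0361 0.0618] [397.8103 345.1503]
weight_200_c 0.27 [0.4771 0.0933 0.0659] [ 43.2285 438.9234]
aim [-0.0009 -0.0013 -0.    ] [array([377.8759, 332.4123])]
```

View pics/w12.png

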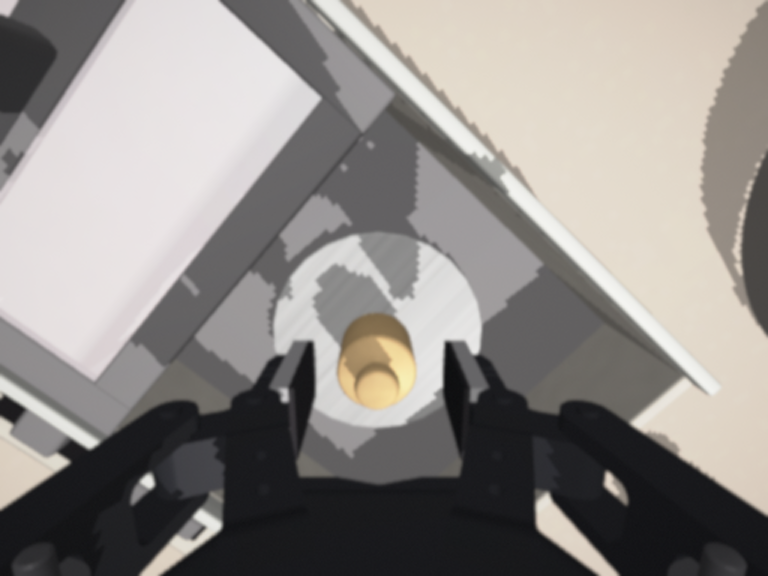

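>>> move_arm(
  commands=[
    [0.045,0,0,-0.008,0],
    [0.045,0,0,-0.012,0],
    [0.045,0,0,-0.02,0],
    [0.045,0,0,-0.03,0],
    [0.045,0,0,-0.03,0],
    [0.03,0,0,-0.03,0],
    [0.01,0,0,-0.01,0],
    [0.0,0,0,0,0],
  ],
)

```text
clock: 16.1
tool_pos: [0.5938, 0.0377, 0.1944]
tcp_rot: [2.83, 1.331, 0.003]
force: [1.4, 0.4, -1.1]
opening: -0.0001
```

```bash
python3 pan.py w13.png
```

```text
[[ 0.6378  0.7702  0.0081  0.5938]
 [ 0.7702 -0.6377 -0.0121  0.0377]
 [-0.0041  0.0139 -0.9999  0.1944]
 [ 0.      0.      0.      1.    ]] 16.1 [ 1.445   0.3506 -1.0608]
pan_center 0.6 [ 0.6517 -0.2358  0.0207] [619.1443 444.1594]
pan_center 0.56 [0.5713 0.1332 0.0851] [249.6382 181.822 ]
cover_tab 0.82 [0.575  0.1618 0.0847] [220.5916 139.6487]
weight_200_c 0.97 [0.5928 0.0328 0.0626] [380.996  274.1173]
weight_200_c 0.57 [ 0.4728 -0.118   0.0232] [384.1113 470.158 ]
aim [-0.0021  0.0001  0.    ] [array([377.3297, 262.4252])]
```

View pics/w13.png

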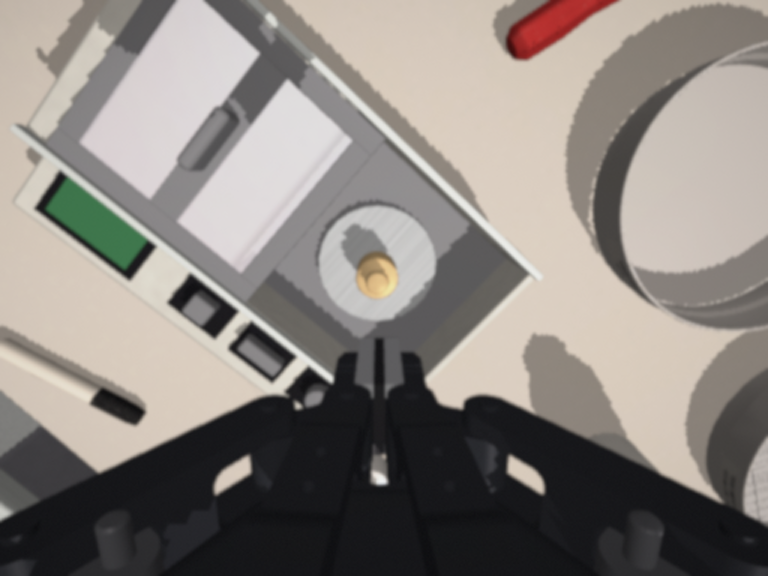

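```bash
python3 - <<'E'
from h import *
np.set_printoptions(precision=4,suppress=True)
p,T,s=wrist()
g=lambda x,y,z:rayz(p,(x+.5)/1.5-.5,(y+.5)/1.5-.5,z)
print("pan",g(377.5,262,.034),"knob",g(377,282,.074),"body",g(377,274,.062))
save(p,"w14.png",(90,50,200,150),6)
for r in viewer.silhouettes("cover_tab",p)[:2]:
    m=r["pixels"];v,u=np.nonzero(m);print(r["conf"],m.sum(),u.mean(),v.mean())
f=192/np.tan(np.radians(p["vfov"]/2));v,u=np.mgrid[50:150,90:220];d=p["depth"][50:150,90:220]
c=np.stack([(u-p["cx"])/f*d,(v-p["cy"])/f*d,d,np.ones_like(d)],-1)@np.linalg.inv(p["camera_from_world"]).T
k=(c[...,2]>.099)&(c[...,2]<.12);q=c[k][:,:3];q=q[(abs(q[:,:2]-np.median(q[:,:2],0))<.04).all(1)];print("tab",len(q),q.mean(0),np.median(q[:,2]),cv2.minAreaRect(q[:,:2].astype(np.float32)*1000))
E
```

```text
pan [0.5911 0.0368 0.034 ] knob [0.5874 0.0333 0.074 ] body [0.5891 0.0352 0.062 ]
0.9 26355 143.74630999810282 88.76061468412065
tab 733 [0.5739 0.1622 0.1068] 0.10758421303530463 ((572.8551025390625, 163.28424072265625), (40.073970794677734, 10.533802032470703), 8.580698013305664)
```

View pics/w14.png

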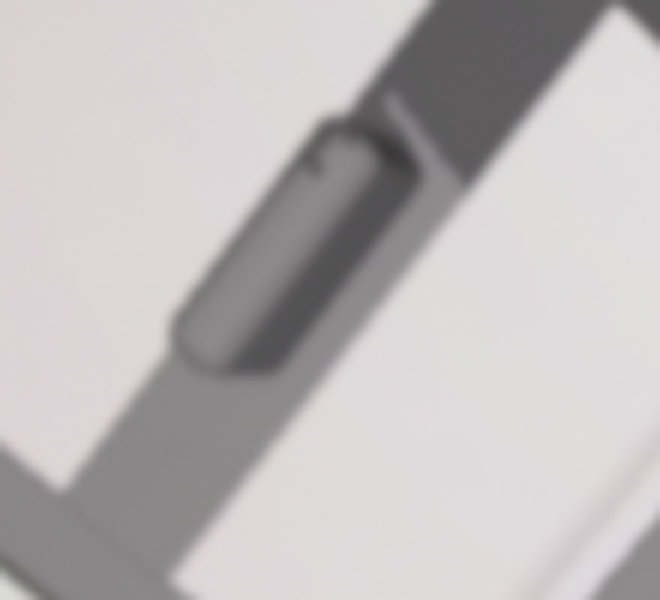

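>>> move_arm(
  commands=[
    [0,0.012,-0.0135,0,0],
    [0,0.022,-0.025,0,0],
    [0,0.025,-0.028,0,0],
    [0,0.025,-0.028,0,0],
    [0,0.018,-0.02,0,0],
    [0,0.01,-0.0115,0,0],
    [0,0,0,0,-0.168],
    [0,0,0,0,-0.168],
    [0,0,0,0,-0.168],
    [0,0,0,0,-0.168],
    [0,0,0,0,-0.168],
    [0,0,0,0,0],
  ],
)

```text
clock: 17.9
tool_pos: [0.5607, 0.2167, 0.1842]
tcp_rot: [2.018, 2.405, -0.022]
force: [-0.5, -0.3, 0.1]
opening: 0.0001
```

```bash
cat > tab.py <<'E'
from h import *
import sys
np.set_printoptions(precision=4,suppress=True)
p,T,s=wrist();print(T,s["clock"],s["force"],np.degrees(np.arctan2(T[1,1],T[0,1])));save(p,sys.argv[1],scale=1.5)
f=192/np.tan(np.radians(p["vfov"]/2));v,u=np.mgrid[0:384,0:512];d=p["depth"]
c=np.stack([(u-p["cx"])/f*d,(v-p["cy"])/f*d,d,np.ones_like(d)],-1)@np.linalg.inv(p["camera_from_world"]).T
k=(d>0.05)&(c[...,2]>.099)&(c[...,2]<.113)&(abs(c[...,0]-.58)<.05)&(abs(c[...,1]-.1)<.12);q=c[k][:,:3]
if len(q)>20:
    q=q[(abs(q[:,:2]-np.median(q[:,:2],0))<.025).all(1)];print("tab",len(q),q.mean(0),cv2.minAreaRect(q[:,:2].astype(np.float32)*1000))
b=np.radians(8.4);ex=np.array([np.cos(b),np.sin(b)]);ey=np.array([-ex[1],ex[0]])
d2=T[:2,3]-np.array([.5915,.0358]);print("tcp rel pan in balance",d2@ex,d2@ey)
print("ex,ey in tool",T[:3,:3].T@np.append(ex,0),T[:3,:3].T@np.append(ey,0))
E
python3 tab.py w15.png
```

```text
[[-0.1739  0.9847 -0.0077  0.5607]
 [ 0.9847  0.1738 -0.0119  0.2167]
 [-0.0104 -0.0097 -0.9999  0.1842]
 [ 0.      0.      0.      1.    ]] 17.9 [-0.4532 -0.329   0.1265] 10.009893925021041
tcp rel pan in balance -0.004014903118959141 0.1834465914146974
ex,ey in tool [-0.0282  0.9996 -0.0094] [ 0.9995  0.0281 -0.0107]
```

View pics/w15.png

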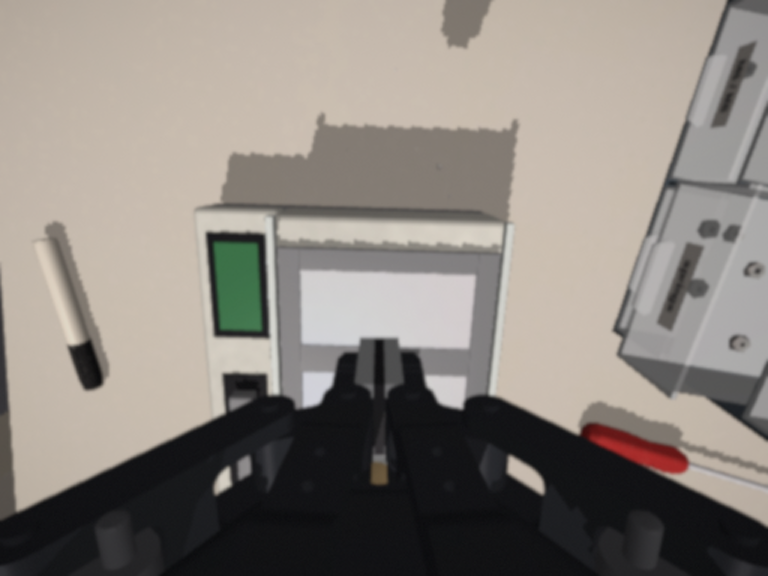

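>>> move_arm(
  commands=[
    [0,0,0.003,0.012,0],
    [0,0,0,0.02,0],
    [0,0,0,0.02,0],
    [0,0,0,0.015,0],
    [0,0,0,0.008,0],
    [0,0,0,0,0],
    [0,0,0,0,0],
  ],
)

```text
clock: 18.82
tool_pos: [0.5637, 0.2164, 0.1043]
tcp_rot: [2.031, 2.395, -0.023]
force: [-0.6, -0.7, 0.4]
opening: 0.0002
```

```bash
python3 tab.py w16.png
```

```text
[[-0.1633  0.9865 -0.0081  0.5637]
 [ 0.9865  0.1632 -0.0121  0.2164]
 [-0.0106 -0.0099 -0.9999  0.1043]
 [ 0.      0.      0.      1.    ]] 18.825 [-0.6488 -0.6792  0.4302] 9.392633602995545
tab 86 [0.572  0.1633 0.108 ] ((571.8862915039062, 162.9779052734375), (5.905124187469482, 7.909517765045166), 11.417122840881348)
tcp rel pan in balance -0.0010852451561643994 0.18271642787865555
ex,ey in tool [-0.0174  0.9998 -0.0097] [ 0.9998  0.0173 -0.0108]
```

>>> move_arm(
  commands=[
    [0,0,0,0.006,0],
    [0,0,0,0.003,0],
    [0,-0.008,0,0,0],
    [0,-0.012,0,0,0],
    [0,-0.01,0,0,0],
    [0,-0.006,0,0,0],
    [0,-0.005,0,0,0],
    [0,0,0,0,0],
  ],
)

```text
clock: 19.88
tool_pos: [0.5721, 0.1723, 0.097]
tcp_rot: [2.031, 2.392, -0.019]
force: [0.3, 0.5, 0.3]
opening: -0.0001
```

```bash
python3 tab.py w17.png; python3 - <<'E'
from h import *
p=viewer.read_camera("scene");save(p,"s3.png",(110,90,330,255),3.5)
E
```

```text
[[-0.1621  0.9868 -0.0047  0.5721]
 [ 0.9867  0.162  -0.0115  0.1723]
 [-0.0106 -0.0065 -0.9999  0.097 ]
 [ 0.      0.      0.      1.    ]] 19.875 [0.3239 0.4962 0.2764] 9.323053954497277
tab 99 [0.5544 0.1634 0.1057] ((554.0361938476562, 161.9620819091797), (10.051215171813965, 3.6222081184387207), 82.58969116210938)
tcp rel pan in balance 0.0007208707004392328 0.13789024492132104
ex,ey in tool [-0.0162  0.9998 -0.0064] [ 0.9998  0.0161 -0.0107]
```

View pics/s3.png

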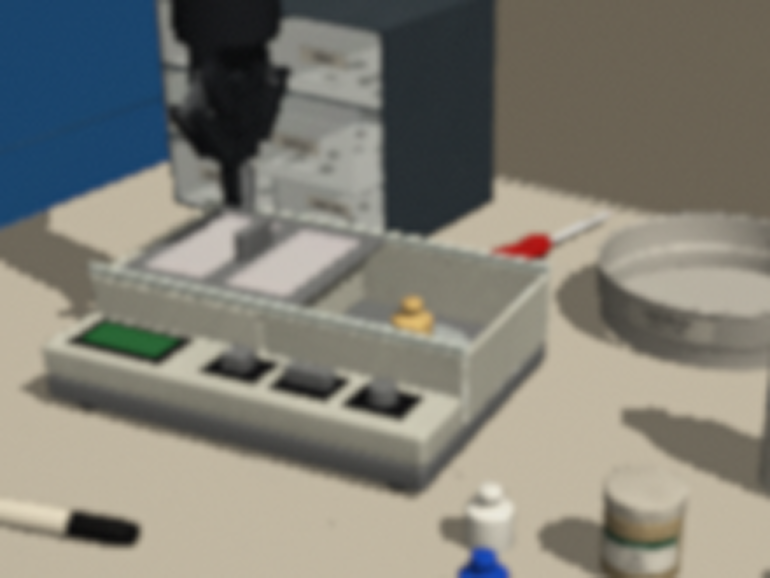

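View pics/w17.png

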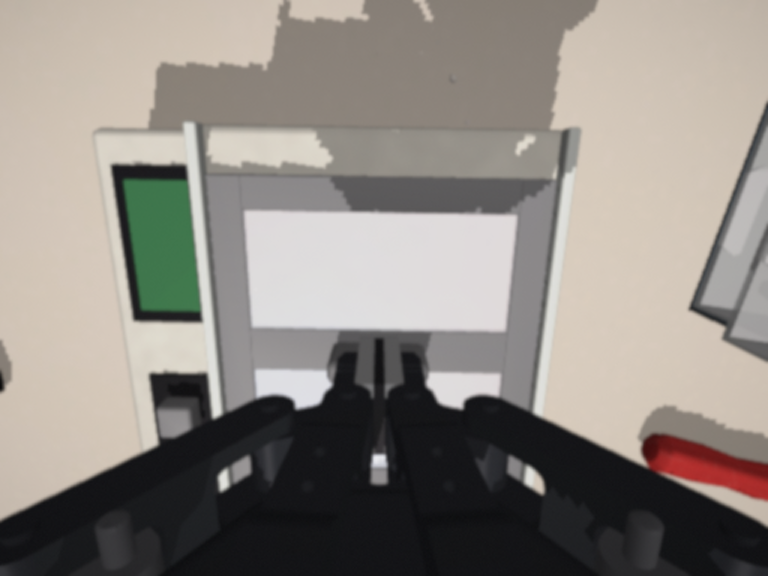

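```bash
python3 - <<'E'
from h import *
T,s=tool()
p=viewer.read_camera("scene")
q=lambda x:((np.array(proj(p,x))-[110,90])*3.5).round()
print(q(T[:3,3]), q([.5735,.1628,.108]),q([.5735,.1628,.085]), q([.5915,.0358,.076]))
p["depth"]
save(p,"s4.png",(150,110,210,165),12)
E
```

```text
[238. 233.] [248. 222.] [250. 251.] [405. 294.]
```

View pics/s4.png

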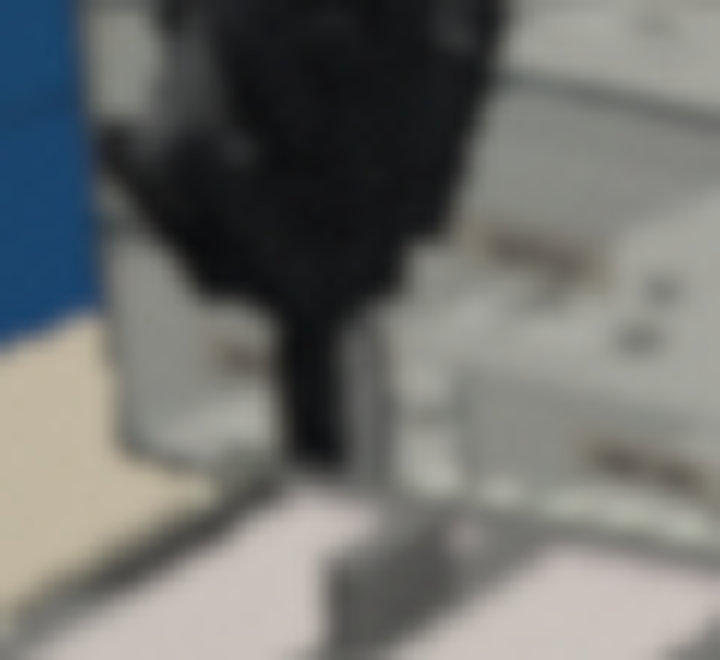

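```bash
python3 - <<'E'
from h import *
np.set_printoptions(precision=4,suppress=True)
T,s=tool();print(T[:3,3])
p=viewer.read_camera("scene")
for v in range(136,154,2):
    print(v,[tuple(toworld(p,u,v,p["depth"][v,u]).round(3)) for u in (174,176,178,180)])
E
```

```text
[0.572 0.173 0.097]
136 [(np.float64(0.546), np.float64(0.157), np.float64(0.164)), (np.float64(0.562), np.float64(0.165), np.float64(0.158)), (np.float64(0.565), np.float64(0.161), np.float64(0.158)), (np.float64(0.575), np.float64(0.163), np.float64(0.154))]
138 [(np.float64(0.559), np.float64(0.169), np.float64(0.152)), (np.float64(0.561), np.float64(0.164), np.float64(0.153)), (np.float64(0.568), np.float64(0.164), np.float64(0.151)), (np.float64(0.574), np.float64(0.163), np.float64(0.15))]
140 [(np.float64(0.561), np.float64(0.172), np.float64(0.146)), (np.float64(0.56), np.float64(0.164), np.float64(0.148)), (np.float64(0.566), np.float64(0.163), np.float64(0.146)), (np.float64(0.572), np.float64(0.161), np.float64(0.145))]
142 [(np.float64(0.561), np.float64(0.172), np.float64(0.141)), (np.float64(0.56), np.float64(0.165), np.float64(0.143)), (np.float64(0.569), np.float64(0.166), np.float64(0.14)), (np.float64(0.573), np.float64(0.163), np.float64(0.139))]
144 [(np.float64(0.559), np.float64(0.171), np.float64(0.136)), (np.float64(0.563), np.float64(0.168), np.float64(0.136)
[... 382 characters left out ...]
2), np.float64(0.175), np.float64(0.124)), (np.float64(0.56), np.float64(0.166), np.float64(0.126)), (np.float64(0.568), np.float64(0.166), np.float64(0.124)), (np.float64(0.571), np.float64(0.162), np.float64(0.124))]
150 [(np.float64(0.565), np.float64(0.178), np.float64(0.117)), (np.float64(0.566), np.float64(0.172), np.float64(0.118)), (np.float64(0.567), np.float64(0.166), np.float64(0.118)), (np.float64(0.571), np.float64(0.163), np.float64(0.118))]
152 [(np.float64(0.616), np.float64(0.226), np.float64(0.083)), (np.float64(0.619), np.float64(0.222), np.float64(0.083)), (np.float64(0.621), np.float64(0.216), np.float64(0.083)), (np.float64(0.624), np.float64(0.211), np.float64(0.084))]
```

```bash
python3 - <<'E'
from h import *
np.set_printoptions(precision=4,suppress=True)
p,T,s=wrist()
for v in range(222,262,4):
    print(v,[tuple((T[:3,:3].T@(toworld(p,u,v,p["depth"][v,u])-T[:3,3])).round(3)) for u in (246,250,256,262)])
E
```

```text
222 [(np.float64(-0.001), np.float64(-0.005), np.float64(0.012)), (np.float64(-0.0), np.float64(-0.002), np.float64(0.011)), (np.float64(-0.001), np.float64(0.002), np.float64(0.012)), (np.float64(-0.0), np.float64(0.005), np.float64(0.011))]
226 [(np.float64(0.012), np.float64(-0.004), np.float64(-0.025)), (np.float64(0.012), np.float64(-0.002), np.float64(-0.026)), (np.float64(0.013), np.float64(0.001), np.float64(-0.028)), (np.float64(0.012), np.float64(0.004), np.float64(-0.027))]
230 [(np.float64(0.012), np.float64(-0.004), np.float64(-0.032)), (np.float64(0.012), np.float64(-0.002), np.float64(-0.032)), (np.float64(0.012), np.float64(0.001), np.float64(-0.032)), (np.float64(0.012), np.float64(0.004), np.float64(-0.032))]
234 [(np.float64(0.012), np.float64(-0.004), np.float64(-0.038)), (np.float64(0.012), np.float64(-0.002), np.float64(-0.036)), (np.float64(0.012), np.float64(0.001), np.float64(-0.037)), (np.float64(0.012), np.float64(0.004), np.float64(-0.037))]
238 [(np.float64(0.012), np.float64(-0.004), np.float64(-0.041)), (np.float64(0.012), np.float64(-0.002), np.float64
[... 662 characters left out ...]
003), np.float64(-0.054)), (np.float64(0.012), np.float64(-0.002), np.float64(-0.054)), (np.float64(0.012), np.float64(0.001), np.float64(-0.053)), (np.float64(0.012), np.float64(0.003), np.float64(-0.053))]
254 [(np.float64(0.012), np.float64(-0.003), np.float64(-0.056)), (np.float64(0.012), np.float64(-0.002), np.float64(-0.056)), (np.float64(0.011), np.float64(0.001), np.float64(-0.056)), (np.float64(0.012), np.float64(0.003), np.float64(-0.057))]
258 [(np.float64(0.01), np.float64(-0.003), np.float64(-0.057)), (np.float64(0.011), np.float64(-0.002), np.float64(-0.058)), (np.float64(0.011), np.float64(0.001), np.float64(-0.057)), (np.float64(0.013), np.float64(0.003), np.float64(-0.062))]
```

>>> move_arm(
  commands=[
    [0,0.01,0,0,0],
    [0,0.015,0,0,0],
    [0,0.008,0,0,0],
    [0,0,0,0.008,0],
    [0,0,0,0.008,0],
    [0,0,0,0.003,0],
    [0,0,0,0,0],
  ],
)

```text
clock: 21.0
tool_pos: [0.5651, 0.2089, 0.0754]
tcp_rot: [2.028, 2.395, -0.02]
force: [-0.3, -0.1, -1.1]
opening: -0.0002
```

```bash
python3 tab.py w18.png; cat > tip.py <<'E'
from h import *
np.set_printoptions(precision=4,suppress=True)
T,s=tool()
p=viewer.read_camera("scene")
f=192/np.tan(np.radians(p["vfov"]/2));v,u=np.mgrid[0:384,0:512];d=p["depth"]
c=np.stack([(u-p["cx"])/f*d,(v-p["cy"])/f*d,d,np.ones_like(d)],-1)@np.linalg.inv(p["camera_from_world"]).T
t=(c[...,:3]-T[:3,3])@T[:3,:3]
k=(d>.1)&(abs(t[...,0])<.014)&(abs(t[...,1])<.014)&(t[...,2]>-.06)&(t[...,2]<.02)&(p["color"].max(-1)<140)
q=c[k][:,:3];print("n",len(q),"tcp",T[:3,3],"min z pts",np.sort(q[:,2])[:8],"max tool z",np.sort(t[k][:,2])[-8:])
a=proj(p,T[:3,3]);a=(max(0,int(a[0])-40),max(0,int(a[1])-35));save(p,"s5.png",(a[0],a[1],a[0]+80,a[1]+70),8)
E
python3 tip.py
```

```text
[[-0.165   0.9863 -0.0061  0.5651]
 [ 0.9862  0.165  -0.0117  0.2089]
 [-0.0105 -0.008  -0.9999  0.0754]
 [ 0.      0.      0.      1.    ]] 21.0 [-0.2998 -0.0982 -1.0754] 9.495549388253417
tab 257 [0.5629 0.2173 0.1082] ((563.1353759765625, 218.64634704589844), (27.170907974243164, 5.010613441467285), 10.731006622314453)
tcp rel pan in balance -0.0008033475349750324 0.17506562360831507
ex,ey in tool [-0.0192  0.9998 -0.0078] [ 0.9998  0.0191 -0.0106]
n 132 tcp [0.5652 0.2089 0.0756] min z pts [0.0837 0.0944 0.0953 0.0954 0.0962 0.0967 0.0979 0.0986] max tool z [-0.0229 -0.0223 -0.0211 -0.0206 -0.0199 -0.0197 -0.0187 -0.0082]
```

View pics/s5.png

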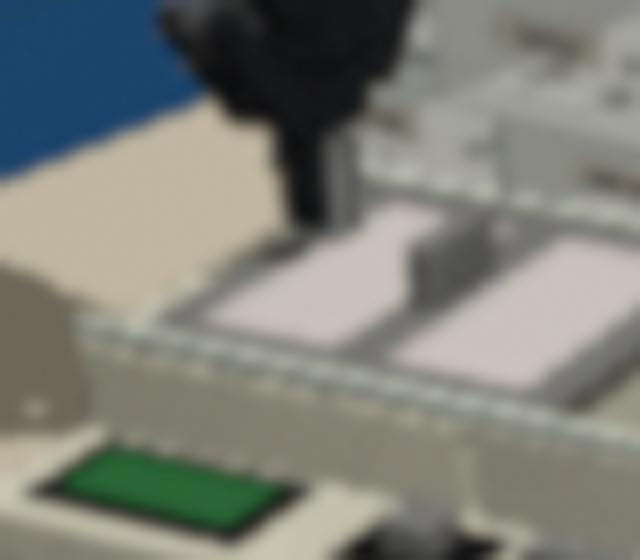

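>>> move_arm(
  commands=[
    [0,-0.008,0,0.0,0],
    [0,-0.01,0,0,0],
    [0,-0.007,0,0,0],
    [0,-0.007,0,0,0],
    [0,-0.007,0,0,0],
    [0,-0.007,0,0,0],
    [0,-0.007,0,0,0],
  ],
)

```text
clock: 21.98
tool_pos: [0.5748, 0.154, 0.077]
tcp_rot: [2.03, 2.395, -0.016]
force: [-0.7, 1.9, -0.7]
opening: -0.0002
```

```bash
python3 tab.py w19.png|tail -3; python3 tip.py
```

```text
tab 425 [0.5728 0.1643 0.1079] ((572.636474609375, 164.0532989501953), (27.02219581604004, 5.478519439697266), 8.887341499328613)
tcp rel pan in balance 0.0007457873524586052 0.11935098300630975
ex,ey in tool [-0.0179  0.9998 -0.0062] [ 0.9998  0.0178 -0.0082]
n 123 tcp [0.5749 0.1529 0.077 ] min z pts [0.0987 0.0989 0.0994 0.1017 0.1025 0.1033 0.1042 0.1053] max tool z [-0.0282 -0.0271 -0.0263 -0.0255 -0.0247 -0.0224 -0.0219 -0.0217]
```

View pics/s5.png

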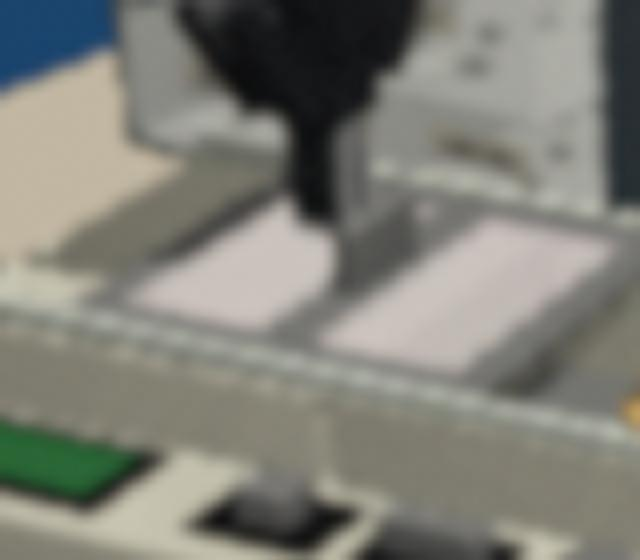

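>>> move_arm(
  commands=[
    [0,-0.01,0,0.0005,0],
    [0,-0.01,0,0.0005,0],
    [0,-0.01,0,0.0005,0],
    [0,-0.01,0,0.0005,0],
    [0,-0.01,0,0.0005,0],
    [0,-0.01,0,0.0005,0],
    [0,-0.008,0,0,0],
  ],
)

```text
clock: 22.95
tool_pos: [0.5867, 0.082, 0.0751]
tcp_rot: [2.03, 2.394, -0.016]
force: [-0.1, 1.6, 1.3]
opening: 0.0
```

```bash
python3 tab.py w20.png|tail -4
```

```text
[ 0.      0.      0.      1.    ]] 22.95 [-0.1139  1.626   1.2685] 9.415626145623023
tab 532 [0.5843 0.092  0.1072] ((578.816650390625, 85.52561950683594), (39.43079376220703, 13.661072731018066), 36.99482345581055)
tcp rel pan in balance 0.001982386526322523 0.04643094740345102
ex,ey in tool [-0.0178  0.9998 -0.0059] [ 0.9998  0.0177 -0.0087]
```

Remaining travel is about 30 mm. I'll go slowly to the stop and watch the force.

>>> move_arm(
  commands=[
    [0,-0.008,0,0,0],
    [0,-0.007,0,0,0],
    [0,-0.005,0,0,0],
    [0,-0.004,0,0,0],
  ],
)

```text
clock: 23.5
tool_pos: [0.5906, 0.0559, 0.0751]
tcp_rot: [2.03, 2.394, -0.018]
force: [-0.2, 1.6, 1.5]
opening: -0.0
```

>>> move_arm(
  commands=[
    [0,-0.004,0,0,0],
    [0,-0.003,0,0,0],
  ],
)

```text
clock: 23.75
tool_pos: [0.5915, 0.0501, 0.0751]
tcp_rot: [2.033, 2.395, -0.015]
force: [-1.4, 11.3, 1.1]
opening: -0.0002
```

>>> move_arm(
  commands=[
    [0,-0.003,0,0,0],
    [0,-0.003,0,0,0],
  ],
)

```text
clock: 24.0
tool_pos: [0.5915, 0.0505, 0.0752]
tcp_rot: [-2.03, -2.387, 0.003]
force: [-1.4, 11.1, 1.6]
opening: -0.0004
```

>>> move_arm(
  commands=[
    [0,-0.003,0,0,0],
    [0,-0.003,0,0,0],
  ],
)

```text
clock: 24.25
tool_pos: [0.5915, 0.0508, 0.0753]
tcp_rot: [-2.027, -2.38, -0.007]
force: [-2.4, 9.6, 2.1]
opening: -0.0001
```

>>> move_arm(
  commands=[
    [0,0.006,0,0,0],
    [0,0.012,0,0,0],
    [0,0.01,0,-0.01,0],
    [0,0,0,-0.03,0],
    [0,0,0,-0.03,0],
    [0,0,0,-0.02,0],
    [0,0,0,0,0],
  ],
)

```text
clock: 25.12
tool_pos: [0.5887, 0.0792, 0.1706]
tcp_rot: [-2.027, -2.387, -0.006]
force: [-0.8, -0.3, -0.6]
opening: -0.0001
```

```bash
python3 tab.py w21.png; python3 - <<'E'
from h import *
p=viewer.read_camera("scene");save(p,"s6.png",(110,90,330,255),3.5)
p=viewer.read_camera("top");save(p,"t6.png",(100,130,240,240),5)
E
```

```text
[[-0.1618  0.9868 -0.0053  0.5887]
 [ 0.9868  0.1619  0.0095  0.0792]
 [ 0.0102 -0.0037 -0.9999  0.1706]
 [ 0.      0.      0.      1.    ]] 25.125 [-0.762  -0.3405 -0.5556] 9.315311409199987
tcp rel pan in balance 0.0035976984973808057 0.04333575338934513
ex,ey in tool [-0.0159  0.9999 -0.0038] [0.9998 0.016  0.0102]
```

View pics/w21.png

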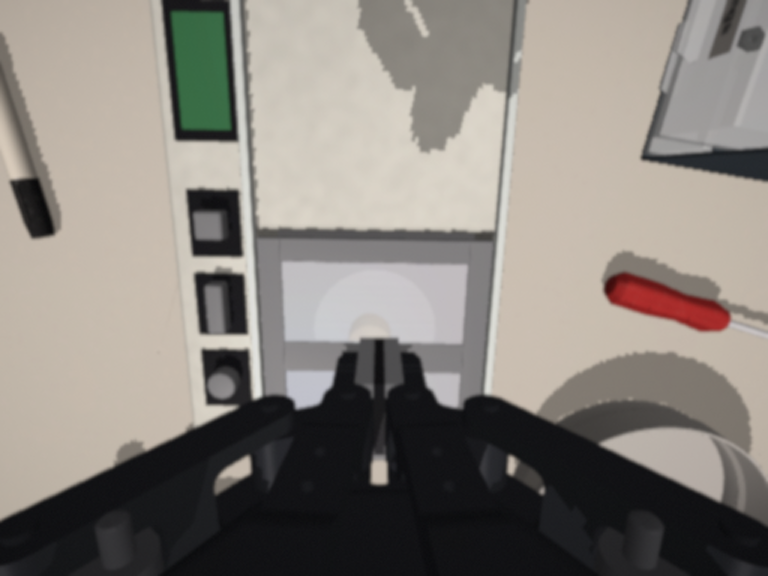

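View pics/s6.png

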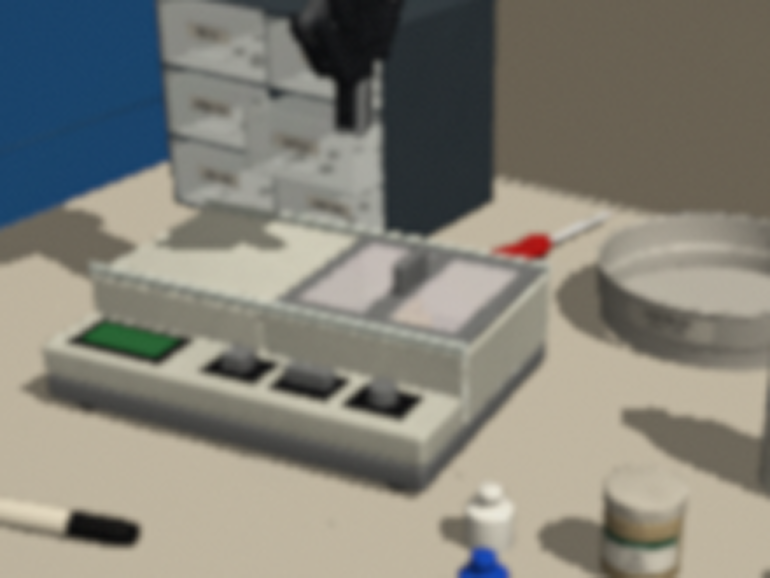

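>>> move_arm(
  commands=[
    [0,-0.008,-0.011,0,0],
    [0,-0.016,-0.024,0,0],
    [0,-0.018,-0.027,0,0],
    [0,-0.016,-0.024,0,0],
    [0,-0.011,-0.016,0,0],
    [0,-0.006,-0.007,0,0],
    [0,0,0,0,0],
    [0,0,0,0,0],
  ],
)

```text
clock: 26.28
tool_pos: [0.482, -0.0173, 0.1621]
tcp_rot: [-2.019, -2.376, 0.013]
force: [0.0, -0.2, 1.0]
opening: 0.0002
```

```bash
cat > key.py <<'E'
from h import *
import sys
np.set_printoptions(precision=4,suppress=True)
p,T,s=wrist();print(T,s["clock"],s["force"]);save(p,sys.argv[1],scale=1.5)
for t in ["key_round_top","key_bar_top","key_square_top"]:
    for r in viewer.spot_in(t,p)[:2]: print(t,r["conf"],np.array(r["position"]),np.array(proj(p,r["position"]))*1.5)
print("aim",delta(T,[.494,-.0125,T[2,3]]), np.array(proj(p,[.494,-.0125,.064]))*1.5, np.array(proj(p,(T@[0,0,-.0195,1])[:3]))*1.5)
E
python3 key.py w22.png
```

```text
[[-0.1611  0.9867 -0.0237  0.482 ]
 [ 0.9869  0.1613  0.0089 -0.0173]
 [ 0.0126 -0.0219 -0.9997  0.1621]
 [ 0.      0.      0.      1.    ]] 26.275 [ 0.0124 -0.1945  1.0271]
key_round_top 0.68 [ 0.4888 -0.0087  0.0626] [396.4302 272.0889]
key_bar_top 0.94 [0.4831 0.0378 0.0637] [400.3954 195.4272]
key_bar_top 0.67 [0.4763 0.0873 0.0634] [403.7041 105.1602]
key_square_top 0.55 [0.4776 0.0943 0.0673] [408.4763  90.9937]
aim [ 0.0028  0.0126 -0.0002] [403.6587 279.8065] [380.4944 362.9038]
```

View pics/w22.png

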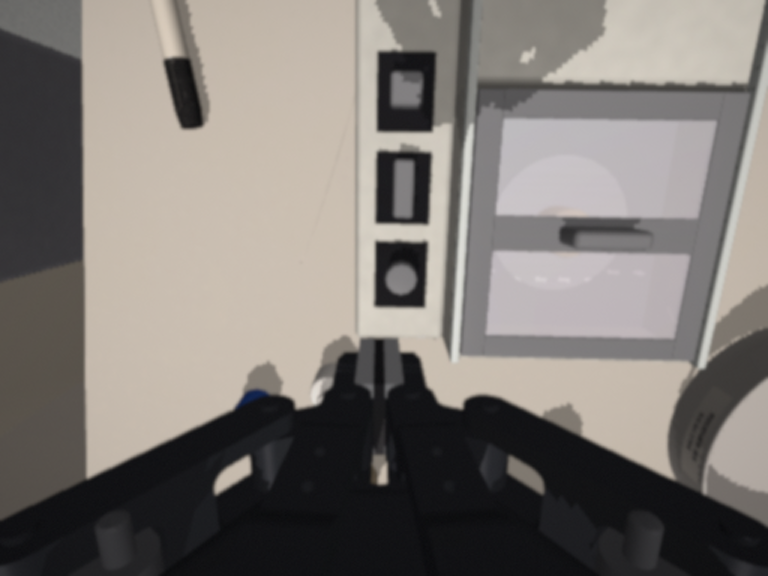

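>>> move_arm(
  commands=[
    [0,0.002,0.007,0,0],
    [0,0.001,0.006,0.01,0],
    [0,0,0,0.018,0],
    [0,0,0,0.018,0],
    [0,0,0,0.016,0],
    [0,0,0,0.01,0],
    [0,0,0,0,0],
    [0,0,0,0,0],
  ],
)

```text
clock: 27.48
tool_pos: [0.4966, -0.0092, 0.0852]
tcp_rot: [-2.016, -2.379, 0.012]
force: [-0.5, -0.2, 0.9]
opening: -0.0
```

```bash
python3 key.py w23.png; python3 tip.py
```

```text
[[-0.1642  0.9862 -0.023   0.4966]
 [ 0.9863  0.1645  0.0091 -0.0092]
 [ 0.0128 -0.0212 -0.9997  0.0852]
 [ 0.      0.      0.      1.    ]] 27.475 [-0.4873 -0.1965  0.9101]
key_round_top 0.89 [ 0.4923 -0.008   0.0602] [372.639  318.1972]
key_bar_top 0.63 [0.4834 0.0403 0.066 ] [369.6888 211.0068]
key_square_top 0.6 [0.4769 0.0942 0.0638] [375.3966  70.5059]
aim [-0.0028 -0.0031  0.    ] [374.4435 330.744 ] [380.4864 362.9092]
n 157 tcp [ 0.4966 -0.0093  0.0856] min z pts [0.1047 0.1048 0.1054 0.1057 0.1059 0.1066 0.1077 0.1079] max tool z [-0.0221 -0.022  -0.021  -0.0205 -0.0202 -0.0198 -0.0191 -0.019 ]
```

View pics/w23.png

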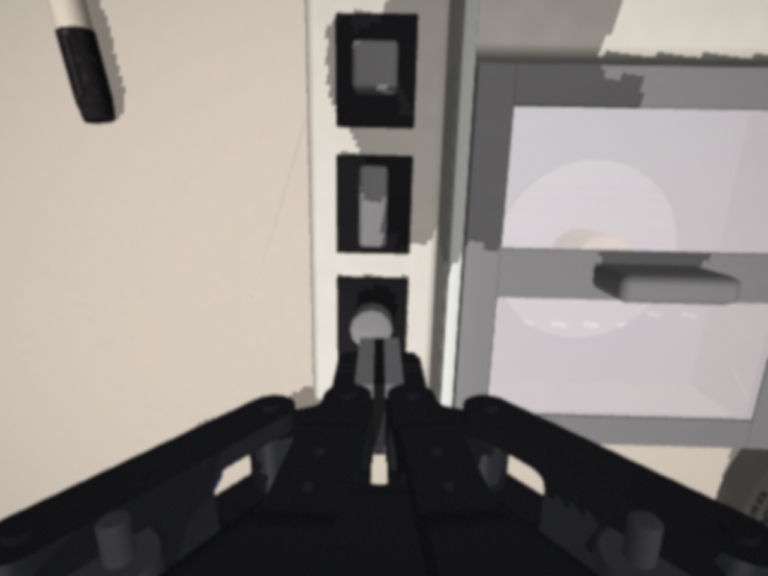

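View pics/s5.png

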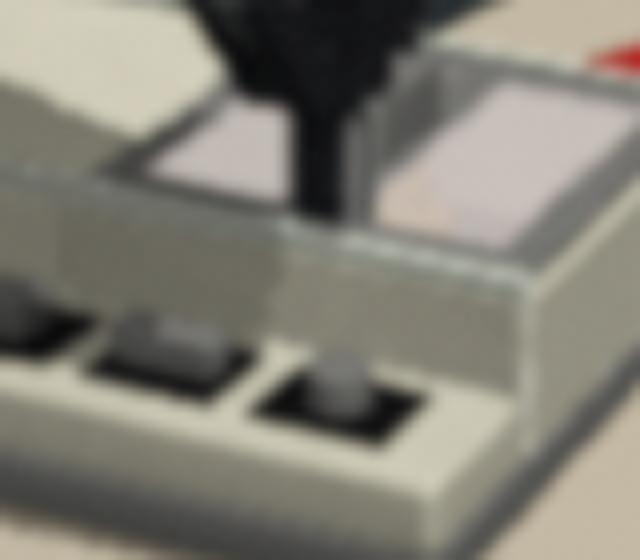

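>>> move_arm(
  commands=[
    [0,-0.003,-0.003,0,0],
    [0,0,0,0.01,0],
    [0,0,0,0.01,0],
    [0,0,0,0.007,0],
    [0,0,0,0.003,0],
    [0,0,0,0,0],
  ],
)

```text
clock: 28.48
tool_pos: [0.4929, -0.0128, 0.0534]
tcp_rot: [-2.016, -2.379, 0.012]
force: [0.1, 1.4, -0.4]
opening: 0.0003
```

```bash
python3 key.py w24.png|tail -3; python3 tip.py
```

```text
key_bar_top 0.79 [0.4832 0.0417 0.0666] [378.0252 205.4474]
key_square_top 0.67 [0.4749 0.0951 0.0636] [379.9035  32.6205]
aim [ 0.0001  0.0012 -0.    ] [382.9248 352.372 ] [380.4871 362.9079]
n 258 tcp [ 0.4934 -0.0129  0.0541] min z pts [0.0482 0.049  0.0492 0.0492 0.0494 0.0495 0.0495 0.0496] max tool z [0.0044 0.0046 0.0046 0.0047 0.0049 0.0049 0.0051 0.006 ]
```

View pics/w24.png

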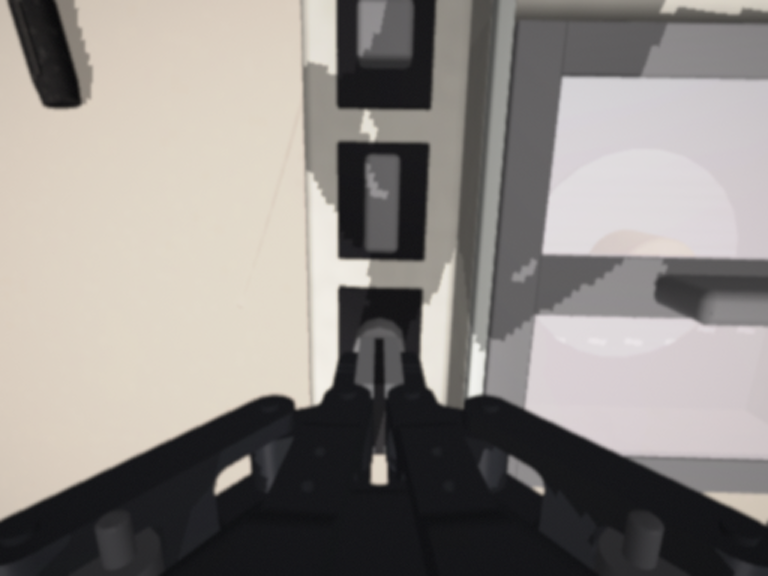

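View pics/s5.png

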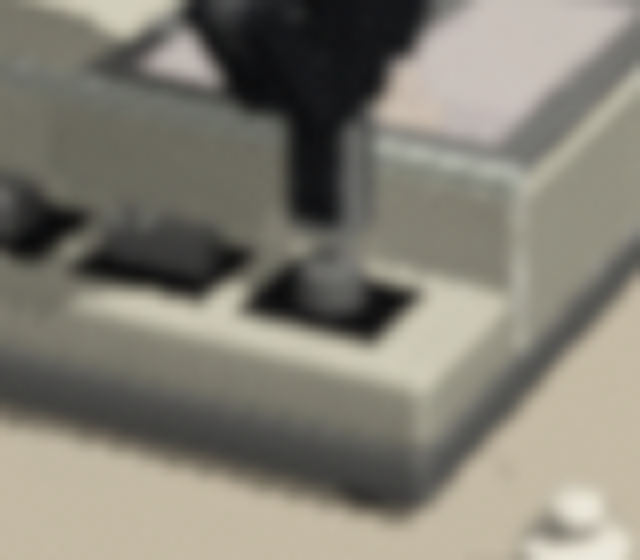

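>>> move_arm(
  commands=[
    [0,0,0.0005,0.003,0],
    [0,0,0,0.002,0],
    [0,0,0,0.001,0],
    [0,0,0,0,0],
  ],
)

```text
clock: 29.22
tool_pos: [0.4942, -0.0128, 0.0481]
tcp_rot: [-2.018, -2.381, 0.01]
force: [-0.0, 0.4, 0.5]
opening: -0.0
```

>>> move_arm(
  commands=[
    [0,0,0,0.001,0],
  ],
)

```text
clock: 29.35
tool_pos: [0.4943, -0.0127, 0.0471]
tcp_rot: [-2.018, -2.381, 0.01]
force: [0.1, 0.5, -0.1]
opening: -0.0003
```

>>> move_arm(
  commands=[
    [0,0,0,0.001,0],
  ],
)

```text
clock: 29.48
tool_pos: [0.4942, -0.0128, 0.0461]
tcp_rot: [-2.018, -2.381, 0.01]
force: [-0.3, 0.2, -0.6]
opening: -0.0003
```

>>> move_arm(
  commands=[
    [0,0,0,0.001,0],
  ],
)

```text
clock: 29.6
tool_pos: [0.4942, -0.0128, 0.045]
tcp_rot: [-2.018, -2.381, 0.01]
force: [-0.0, -0.2, 0.4]
opening: -0.0002
```

>>> move_arm(
  commands=[
    [0,0,0,0.001,0],
  ],
)

```text
clock: 29.72
tool_pos: [0.4942, -0.0127, 0.0439]
tcp_rot: [-2.018, -2.381, 0.009]
force: [-0.3, -0.6, 0.5]
opening: -0.0002
```

>>> move_arm(
  commands=[
    [0,0,0,0.001,0],
  ],
)

```text
clock: 29.85
tool_pos: [0.4943, -0.0127, 0.043]
tcp_rot: [-2.018, -2.381, 0.009]
force: [-0.7, 0.6, 3.6]
opening: 0.0002
```

>>> move_arm(
  commands=[
    [0,0,0,0.001,0],
  ],
)

```text
clock: 29.98
tool_pos: [0.4943, -0.0127, 0.0422]
tcp_rot: [-2.018, -2.381, 0.009]
force: [-1.2, 0.6, 3.9]
opening: -0.0003
```

>>> move_arm(
  commands=[
    [0,0,0,0.001,0],
  ],
)

```text
clock: 30.1
tool_pos: [0.4943, -0.0127, 0.0414]
tcp_rot: [-2.018, -2.381, 0.009]
force: [-1.0, 0.2, 4.3]
opening: -0.0003
```

>>> move_arm(
  commands=[
    [0,0,0,0.001,0],
  ],
)

```text
clock: 30.22
tool_pos: [0.4943, -0.0127, 0.0405]
tcp_rot: [-2.018, -2.381, 0.009]
force: [-1.1, -0.1, 3.4]
opening: 0.0001
```

>>> move_arm(
  commands=[
    [0,0,0,0.001,0],
  ],
)

```text
clock: 30.35
tool_pos: [0.4943, -0.0127, 0.0394]
tcp_rot: [-2.018, -2.381, 0.009]
force: [-0.8, 0.2, 2.7]
opening: 0.0003
```

>>> move_arm(
  commands=[
    [0,0,0,0.0008,0],
  ],
)

```text
clock: 30.48
tool_pos: [0.4943, -0.0127, 0.0385]
tcp_rot: [-2.018, -2.381, 0.009]
force: [-0.2, 0.0, 1.9]
opening: -0.0001
```

The force fell from 4.3 N to 1.9 N, which is the click. I'm releasing the key and lifting clear.

>>> move_arm(
  commands=[
    [0,0,0,-0.004,0],
    [0,0,0,-0.008,0],
    [0,0,0,-0.015,0],
    [0,0,0,-0.025,0],
    [0,0,0,-0.03,0],
    [0,0,0,-0.03,0],
    [0,0,0,-0.02,0],
    [0,0,0,0,0],
    [0,0,0,0,0],
  ],
)

```text
clock: 31.6
tool_pos: [0.4957, -0.0137, 0.1754]
tcp_rot: [-2.017, -2.38, 0.01]
force: [0.2, 0.8, -0.2]
opening: -0.0002
```

```bash
python3 key.py w25.png; python3 - <<'E'
from h import *
p=viewer.read_camera("scene");save(p,"s7.png",None,1.5)
save(p,"s8.png",(110,90,330,255),3.5)
E
```

```text
[[-0.1639  0.9863 -0.0208  0.4957]
 [ 0.9864  0.1641  0.0089 -0.0137]
 [ 0.0122 -0.0191 -0.9997  0.1754]
 [ 0.      0.      0.      1.    ]] 31.6 [ 0.1964  0.7612 -0.1563]
key_round_top 0.55 [ 0.4928 -0.0108  0.062 ] [379.5245 273.4201]
key_bar_top 0.71 [0.485  0.04   0.0637] [380.5077 193.5337]
key_square_top 0.79 [0.4754 0.0966 0.0654] [380.2115  93.5558]
key_square_top 0.47 [0.5906 0.0415 0.0852] [559.9439 222.9283]
aim [ 0.0015 -0.0015  0.    ] [380.8527 276.8882] [380.4856 362.9056]
```

View pics/w25.png

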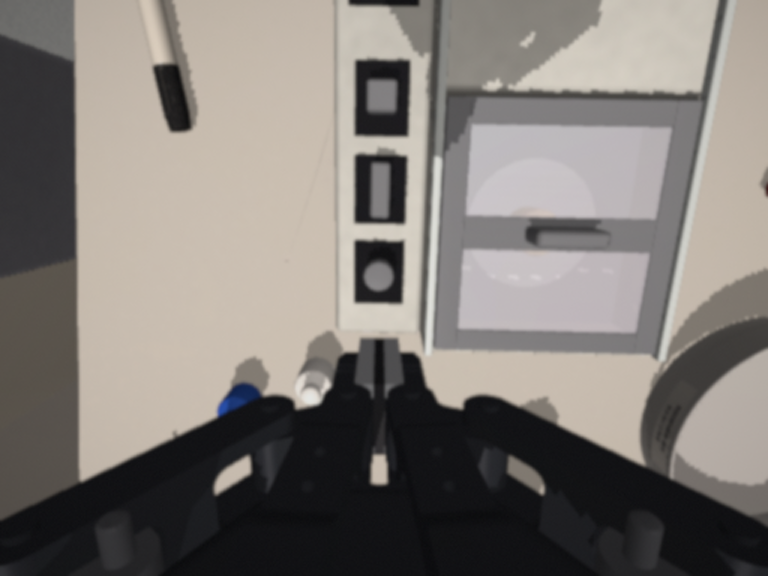

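View pics/s7.png

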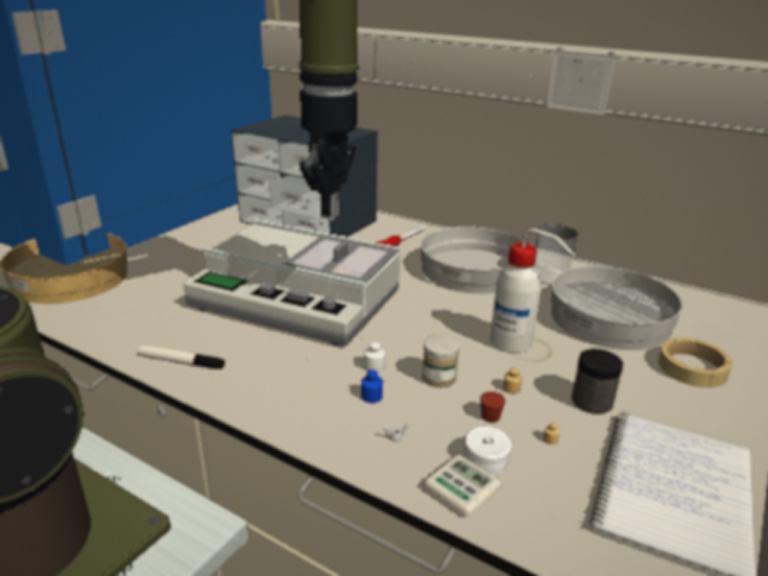

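View pics/s8.png

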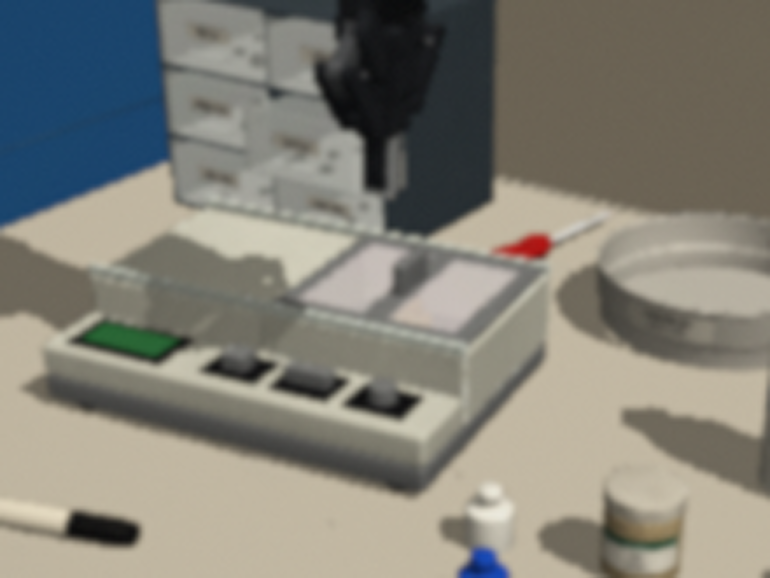

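The last pictures show the cover shut against its right edge, the tab over the middle at (400,270), the keys up and the bystanders in place. I'm handing in.

```bash
python3 -c "
from workcell import robot
print(robot.close_job())"
```

```text
the job is handed in; nothing more can be done
None
```

I did all three steps in the order asked and handed the job in at about 32 s; no verdict was reported.

- **Weight:** the largest brass weight stands released on the pan. The last clear view before the cover closed put it about 2–5 mm from the pan's middle. It still showed through the cover afterwards.
- **Cover:** I pushed it by its tab until it hit the stop, where the force rose from about 1.6 N to 11 N. Afterwards it looked shut in both the wrist and scene pictures.
- **Key:** I pressed the round key (rightmost of the three) by roughly 5 mm. The force peaked at 4.3 N in the readings, fell to 1.9 N at the click, and I let the key come back up. The other two keys were not touched, and the bystanders looked unmoved in the last scene picture.

**Disagreements:**
- **Fingertips:** the visible tips sit about 20 mm short of the reported TCP. My first pass at the cover therefore went above the tab without touching it. I backed off, lowered the fingers and repeated the push.
- **Positions:** the wrist and top cameras differ by about 3 mm in x, so I aimed between the two for the pan.
- **Peak force:** the 4.3 N peak is below the stated 5.3 N. I put that down to reading the force only every 1 mm or so.

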